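# Load the feed roller into its chute behind the snap flap

## Task

First flip the keeper flap at the low end of the sloping chute up past its snap point, by the lever beside it. Then load the feed roller from its packing cradle into the chute, so that it lies between the cheeks and rests against the standing flap: in the cradle only its ends can be gripped and between the cheeks only its round sides, so on the way set it down on the bare table, let go of it there while it lies still, and take it again the other way. Never drop it or let it run away, and leave the tape roll and the glue stick where they are.

Things in the scene. Friction and masses are not known exactly. Their poses are not given: they have to be found in the camera images.
- roller: Feed roller, 0.25 kg: dark rubber cylinder 46 mm across, 52 mm long, plus a flat aluminium hub 34 mm across standing out 4 mm at each end (60 mm overall). Origin at its centre; its y is the roller's axis (x and z turn as it rolls). Rolls with next to no resistance. Starts in the cradle, axis along the cradle's y, centre 35 mm up; on the bare table its centre is 23 mm up.
- cradle: Packing cradle: plywood trough fixed to the table, origin under its centre at table height. Channel along its y, open at both ends, 46 mm long, so the roller's hub faces stand out 7 mm at each end; floor 12 mm thick; side walls 10 mm thick, inner faces at x = +-25 mm, tops 50 mm above the table (the roller's top: 58 mm).
- chute: Metal roller chute fixed to the table, 190 x 100 mm; origin under its centre at table height. Steel bed 70 mm wide falls 8 degrees towards its -x: top 30 mm above the table at x = -84 mm, 41 at -5, 52 at +74. Cheeks 5 mm thick, inner faces y = +-35 mm, 55 mm above the bed; a 20 mm lip closes the high end, the low end is open. Loaded roller's centre: about x -64, y 0, z 56 mm.
- flap (a joint): Keeper flap across the chute's low end, on a level axle along the chute's y at x = -90, z = 26 mm. 0 rad = lying down, pointing out to -x (start); 1.745 = standing up, 37 mm above the axle. A spring drives it to the nearer stop from either side of its snap point at 0.87; about 0.2 N m moves it off a stop.
- lever_knob (a point): Centre of the black ball knob (18 mm) on the flap's lever, outside the cheek: 62 mm from the axle, at y = +70 mm of the chute. Flap down: the lever leans 30 degrees out to the chute's -x, knob 80 mm above the table; pushed towards +x it stands up (88 mm), snaps at 20 degrees past upright and falls to 70 degrees past it (knob 47 mm up), flap up.
- tape_roll: Roll of brown tape lying flat, 94 mm across, 48 mm high, origin under its centre. Bystander.
- glue_stick: Glue stick standing upright, 26 mm in diameter, 84 mm high, origin under its centre. Bystander.
Mind the look-alikes: they are no part of the job. What is shaped like the roller but blue or orange is not meant.

How it is judged:
By the outcome, as a careful person would: the job done as asked, in the order asked, and still so for the second after the job is handed in, with the robot touching nothing.
It also fails if it takes over 72 s, if anything falls off the work surface, if the arm or the gripper's body presses on something with over 40 N, if the wrist force passes 120 N, or if a joint passes its speed limit or range.

## Robot

A 6-joint arm with a two-finger parallel gripper is mounted at the origin on the work surface; the furniture and walls round the work are solid. World frame = base frame: x ahead of the robot, y to its left, z up, the work surface at z = 0. Lengths are in m, angles in degrees, forces in N, time in s.
With the tool pointing down it reaches from about 0.375 to 0.9 m from the base axis. Payload 3.1 kg.
Tool frame: the origin (TCP) lies where the fingers leave the gripper's body, on its centre line; the fingertips stand bot.tips_ahead ahead of it and the grasp point (between the pads) lies 51 mm ahead of it (bot.tips_ahead is the distance from the TCP to the fingertips, in m); z points along the fingers, x is the direction in which the jaws open and shut, and the axes are right-handed (so a half turn about z gives the same grasp; the last joint's range is limited). The gripper opens to 87 mm and grips with 3 to 60 N. Pads are 19 mm wide; open, the fingers measure 117 mm over their backs; the gripper's body (75 mm by 190 mm) begins 51 mm behind the grasp point.
Start: joints at [59.101, 30.224, 82.088, -0, 67.689, -10.227], TCP at [0.221, 0.585, 0.292] pointing down, gripper open.
Joint ranges: [-176.69, 176.69], [-43.24, 126.21], [12.49, 139.97], [-82, 262], [0, 151.66], [-163.58, 163.58]. Speed limits (degrees/s): [159.86, 159.86, 180, 180, 180, 180].

## Interface

Orientations are given as a 3x3 rotation matrix whose columns are the frame's x, y, z axes.
In Python, from rig import bot, vision, nets gives the robot as it stands.
- The arm moves only by the tool play_rows, never from a script. Its argument "series" is a list of rows, each an object of numbers: "tx", "ty", "tz": the shift along the world's x, y, z as a fraction of full scale; "turn": the turn about the world's z as a fraction of full scale. A call has 1 to 10 rows; each row shifts and turns the commanded pose from where the row before left it; what a row does not reach is not made up. Full scale, the value 1, is 0.8 m for a shift and 60 degrees for a turn. A row lasts 1/10 s, in which the tool goes at most 50 mm and 8.59 degrees, less where a joint would pass 70% of its speed; a pose out of reach is approached as far as the arm can. A call with a number of a shift or a turn outside -1 to 1 is refused whole. A call with a gripper value outside its range is refused whole. "gripper" is the opening, from 0 (shut) to 1 (fully open), set as the call begins (left out, the last holds). The fingers move at their own pace and stop on an object; the grip force is fixed at half the most. Time passes only in rows, so rows that do not move let the fingers close. It gives the time, the measured TCP pose, the force and the opening at its end, in the units of the state.
- bot.read_state(): the state, without advancing time (a new reading comes with each control period).
- vision.capture(name): name is "side" or "top"; returns a dict with "pixels" (384x512x3 uint8, blue, green, red), "fx", "fy", "cx", "cy" (pixels), "D" ([k1, k2, p1, p2, k3] as OpenCV has them; the pictures are not rectified), "extrinsics" (4x4, takes a point from camera to world coordinates). Camera axes: x right, y down, z forward; pixel columns grow to the right and rows downward; lengths in m; the calibration is good to about 2 mm. A picture is of the moment at which its call begins. There is no depth.
- bot.hand_in(): hands the job in, once; it reports no verdict.
Trained networks look in a picture, given as the dict that the camera call returned (one of the last four; its "shot" number tells which), for a name from the list of things; names that differ only in an ending like _2 or _b are one class to them, and where a whole thing is asked for, a point or a joint stands for the part that bears it (a point fixed in the world has none). Each returns a list of dicts, best first, with "confidence" (0 to 1); they miss things now and then, are a little off and sometimes report something else, mostly with a low value. They report only what shows in the picture. A call takes as long as a camera call. They do not tell look-alikes from the thing itself.
- nets.look_for(picture, query): "at" ([column, row] as shares, 0 to 1, of the picture: columns of its width, rows of its height, amid what is visible of it).
- nets.masks_of(picture, query): "region" (384x512 bool, what is visible of it) and "at" ([column, row] as shares, 0 to 1, of the picture: columns of its width, rows of its height, amid what is visible of it).
The state is a dict: "time_s": time; "joint_positions": joint angles; "qvel": joint speeds; "tau": joint torques, N m; "position": TCP position; "tcp_rot": TCP orientation; "force": force on the tool from outside, world axes, zero at the start; "moment": the same for the moment, N m; "opening": opening from 0.0 (shut) to 1.0 (fully open).
Only numpy, scipy, OpenCV 4.12 (cv2) and the standard library are available. Lean on these libraries where they do the work, as an engineer would, in place of code of your own. Each camera call takes 0.05 s, during which the arm holds its last target.

## Working session

There is one attempt and no reset: what is moved stays moved. The work goes in short steps, Python scripts to look and compute and a tool call to move; the robot and the scene stay as the last step left them, time stands still between calls to the robot, and variables do not carry over. Pictures are saved under pics/ and viewed, and the job is handed in when it is done.

Besides the shell and the picture viewer there is one more tool, called after "Request:" as name([rows], argument=value, ...), one row to a line, values as JSON. play_rows: Moves the arm, as the interface text tells. Shift numbers are shares of 0.8 m and turn numbers shares of 60 degrees, none past 1 either way. Its arguments: {"type":"object","properties":{"series":{"type":"array"},"gripper":{"type":"number"}},"required":["series"]}

```bash
ls; mkdir -p pics; cat > h.py <<'E'
import numpy as np, cv2
from rig import bot, vision, nets
def K(p): return np.array([[p['fx'],0,p['cx']],[0,p['fy'],p['cy']],[0,0,1.]])
def ray(p,uv):
    n=cv2.undistortPoints(np.array([[uv]],float),K(p),np.array(p['D'],float))[0,0]
    T=np.array(p['extrinsics']); return T[:3,3], T[:3,:3]@np.array([n[0],n[1],1.])
def atz(p,uv,z):
    o,d=ray(p,uv); return o+d*(z-o[2])/d[2]
def proj(p,P):
    T=np.linalg.inv(np.array(p['extrinsics']))
    r,_=cv2.Rodrigues(T[:3,:3]); return cv2.projectPoints(np.atleast_2d(P).astype(float),r,T[:3,3],K(p),np.array(p['D'],float))[0][:,0]
E
python3 - <<'E'
from h import *
print(bot.tips_ahead); s=bot.read_state(); print(s['time_s'],np.round(s['tcp_rot'],3),s['position'])
for n in('top','side'):
    p=vision.capture(n); cv2.imwrite(f'pics/{n}0.png',p['pixels']); print(n,np.round(p['extrinsics'],3).tolist(),p['fx'])
    for q in('roller','cradle','chute','flap','lever_knob','tape_roll','glue_stick'):
        print(q,[(np.round(np.array(r['at'])*[512,384],1).tolist(),round(r['confidence'],2)) for r in nets.look_for(p,q)])
E
```

```text
pics
0.0697
0.0 [[ 0.353  0.936 -0.001]
 [ 0.936 -0.353 -0.002]
 [-0.002 -0.    -1.   ]] [0.22031761 0.58425272 0.29126002]
top [[-0.029, -0.998, 0.06, 0.496], [-1.0, 0.029, -0.004, -0.037], [0.002, -0.06, -0.998, 1.076], [0.0, 0.0, 0.0, 1.0]] 361.2978579637458
roller [([291.2, 237.3], 0.83), ([304.5, 171.0], 0.71), ([331.0, 214.6], 0.55)]
cradle [([327.3, 205.6], 0.7), ([332.9, 211.5], 0.51)]
chute [([184.7, 180.4], 0.6)]
flap [([174.8, 215.8], 0.69)]
lever_knob [([175.4, 213.9], 0.71)]
tape_roll [([263.0, 121.7], 0.89)]
glue_stick []
side [[0.953, -0.124, 0.276, 0.242], [-0.302, -0.461, 0.834, -0.992], [0.024, -0.878, -0.477, 0.649], [0.0, 0.0, 0.0, 1.0]] 381.36219959829253
roller [([217.6, 232.7], 0.9), ([280.9, 230.6], 0.75)]
cradle [([243.2, 254.5], 0.64)]
chute [([242.0, 174.4], 0.84)]
flap []
lever_knob [([217.0, 176.9], 0.69)]
tape_roll [([307.0, 206.8], 0.77), ([239.2, 255.1], 0.22)]
glue_stick [([327.2, 226.5], 0.8)]
```

View pics/top0.png

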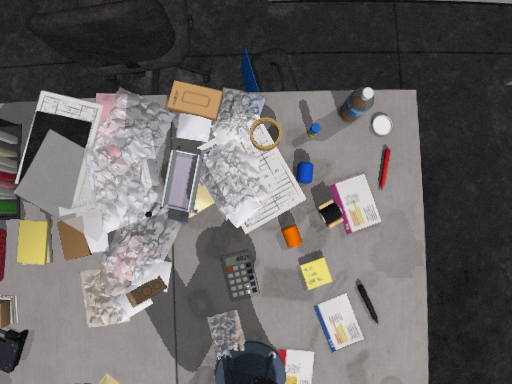

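View pics/side0.png

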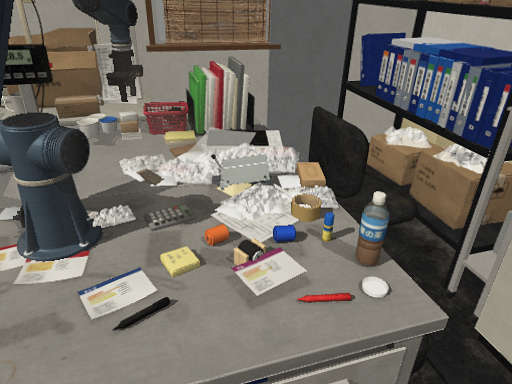

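```bash
python3 - <<'E'
import cv2
a=cv2.imread('pics/top0.png');b=cv2.imread('pics/side0.png')
cv2.imwrite('pics/c1.png',cv2.resize(a[130:280,130:370],None,fx=3.3,fy=3.3,interpolation=2))
cv2.imwrite('pics/c2.png',cv2.resize(b[130:290,170:350],None,fx=3.7,fy=3.7,interpolation=2))
E
```

```text
(no output)
```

View pics/c1.png

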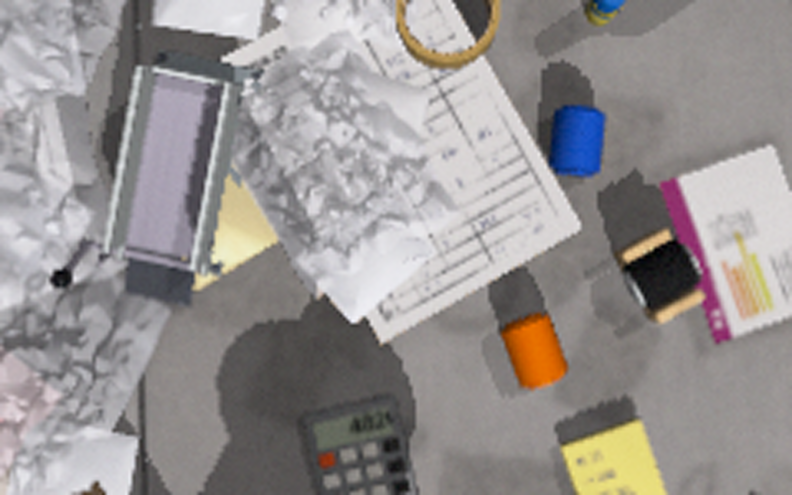

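View pics/c2.png

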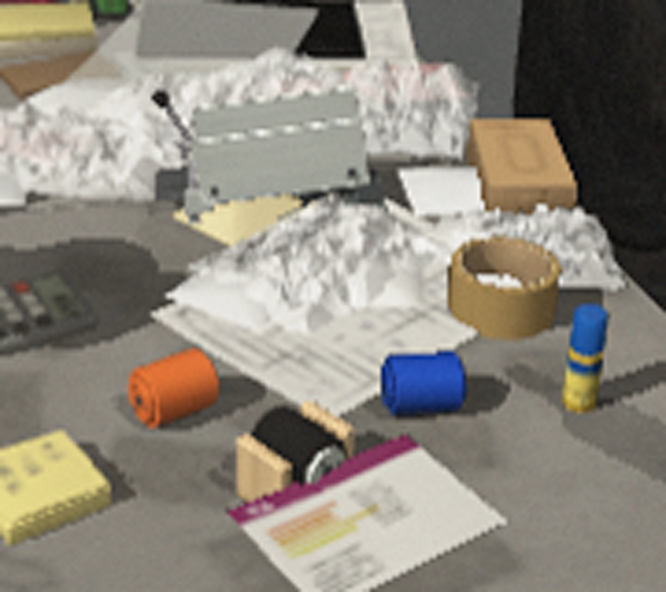

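The look-alikes are blue at top (304,171) and orange at (291,237). The black one, in the plywood cradle at top (331,214), is the roller. I'll take closer crops next.

```bash
python3 - <<'E'
import cv2
a=cv2.imread('pics/top0.png');b=cv2.imread('pics/side0.png')
cv2.imwrite('pics/d1.png',cv2.resize(a[140:230,140:220],None,fx=6.6,fy=6.6,interpolation=2))
cv2.imwrite('pics/d2.png',cv2.resize(b[145:195,200:280],None,fx=9,fy=9,interpolation=2))
cv2.imwrite('pics/d3.png',cv2.resize(a[190:240,305:360],None,fx=10,fy=10,interpolation=2))
cv2.imwrite('pics/d4.png',cv2.resize(b[230:275,225:275],None,fx=10,fy=10,interpolation=2))
E
```

```text
(no output)
```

View pics/d1.png

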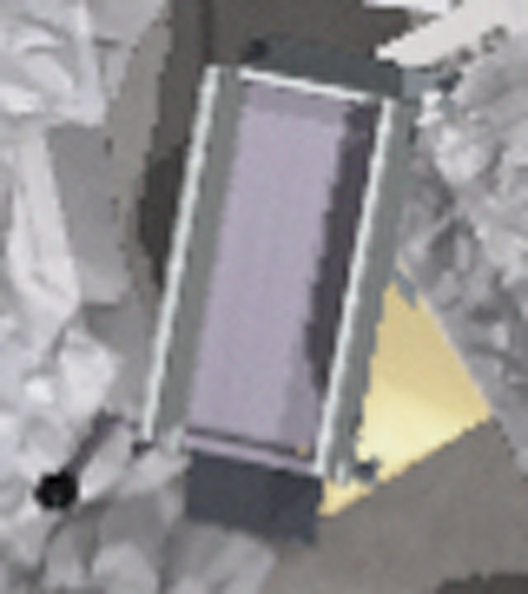

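View pics/d2.png

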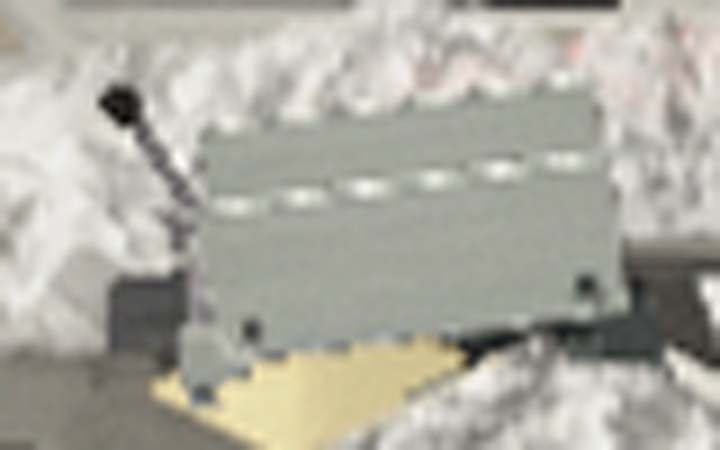

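View pics/d3.png

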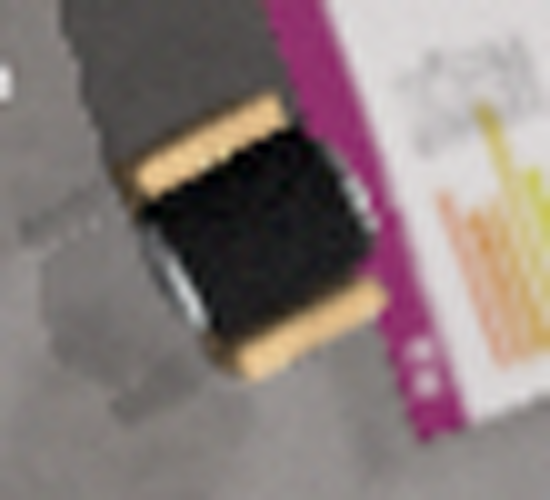

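View pics/d4.png

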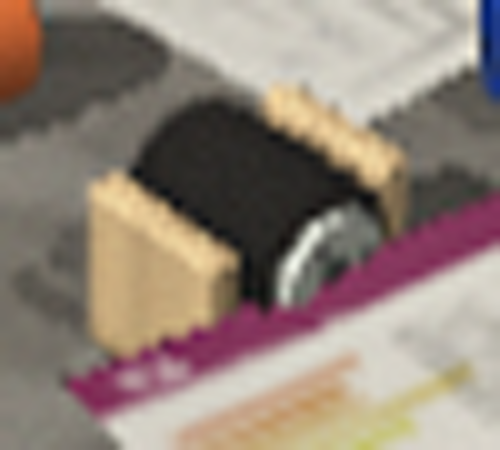

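```bash
python3 - <<'E'
from h import *
from scipy.optimize import least_squares
P=vision.capture('top');S=vision.capture('side')
def pk(pts,o,s): return (np.array(pts,float)+.5)/s-.5+np.array(o)
def pose(l,x,y,a):
    a=np.radians(a);R=np.array([[np.cos(a),-np.sin(a),0],[np.sin(a),np.cos(a),0],[0,0,1]]);return np.array(l)@R.T+[x,y,0]
# cradle
c=pk([(130,165),(275,92),(148,195),(290,125),(235,355),(378,278),(250,382),(388,300)],(305,190),10)
w=np.array([atz(P,u,.05) for u in c]);print('cradle pts',w[:,:2].round(4).tolist(),w.mean(0))
# model: wall top at x=+-25,35 ; y +-23 ; image up = +x world approx, left = +y
L=np.array([(35,23,50),(35,-23,50),(25,23,50),(25,-23,50),(-25,23,50),(-25,-23,50),(-35,23,50),(-35,-23,50)])/1000
f=lambda q:(proj(P,pose(L,*q))-c).ravel()
r=least_squares(f,[w[:,0].mean(),w[:,1].mean(),20],x_scale=[.01,.01,1]);print('cradle',r.x,np.abs(r.fun).max());C=r.x
# knob
kt=pk([(55,490)],(140,140),6.6)[0];ks=pk([(122,104)],(200,145),9)[0]
(o1,d1),(o2,d2)=ray(P,kt),ray(S,ks)
A=np.stack([d1,-d2],1);t=np.linalg.lstsq(A,o2-o1,rcond=None)[0];a,b=o1+d1*t[0],o2+d2*t[1];print('knob',a,b,atz(P,kt,.08))
# chute
ct=pk([(212,68),(392,100),(148,440),(320,472)],(140,140),6.6)
def ch(q):
    x,y,a,xh,xl=q
    Z=lambda X:.0417+.1392*X+.0555
    return proj(P,pose([(xh,.0375,Z(xh)),(xh,-.0375,Z(xh)),(xl,.0375,Z(xl)),(xl,-.0375,Z(xl))],x,y,a))
def f(q):
    kp=pose([(-.121,.07,.08)],*q[:3])
    return np.r_[(ch(q)-ct).ravel(),(proj(P,kp)-kt).ravel(),(proj(S,kp)-ks).ravel()]
r=least_squares(f,[.55,.2,-10,.085,-.095],x_scale=[.01,.01,1,.01,.01]);print('chute',r.x,r.fun.round(1))
H=r.x
# overlay
def draw(im,p,pts,edges,col,o,s):
    q=(proj(p,pts)-o+.5)*s-.5
    for i,j in edges: cv2.line(im,tuple(int(v) for v in q[i]),tuple(int(v) for v in q[j]),col,1)
box=lambda x0,x1,y0,y1,z0,z1:np.array([(x,y,z) for x in(x0,x1) for y in(y0,y1) for z in(z0,z1)])
E=[(0,1),(2,3),(4,5),(6,7),(0,2),(1,3),(4,6),(5,7),(0,4),(1,5),(2,6),(3,7)]
for p,n,o1,o2 in((P,'t',(140,140),(300,185)),(S,'s',(190,140),(215,225))):
  ims=[]
  for o in(o1,o2):
    s=6;im=cv2.resize(p['pixels'][o[1]:o[1]+90 if o is o1 else o[1]+65,o[0]:o[0]+95 if o is o1 else o[0]+65],None,fx=s,fy=s,interpolation=2)
    for x0,x1 in((25,35),(-35,-25)): draw(im,p,pose(box(x0/1e3,x1/1e3,-.023,.023,0,.05),*C),E,(0,255,0),np.array(o),s)
    for y in(.035,.04,-.035,-.04):
        Z=lambda X:.0417+.1392*X
        l=[(-.09,y,Z(-.09)),(.09,y,Z(.09)),(.09,y,Z(.09)+.055),(-.09,y,Z(-.09)+.055)]
        draw(im,p,pose(l,*H[:3]),[(0,1),(1,2),(2,3),(3,0)],(0,0,255),np.array(o),s)
    draw(im,p,pose([(-.09,.07,.026),(-.121,.07,.08),(-.09,-.03,.026),(-.127,-.03,.026),(-.127,.03,.026),(-.09,.03,.026)],*H[:3]),[(0,1),(2,3),(3,4),(4,5)],(255,0,255),np.array(o),s)
    ims.append(im)
  cv2.imwrite(f'pics/ov{n}1.png',ims[0]);cv2.imwrite(f'pics/ov{n}2.png',ims[1])
E
```

```text
cradle pts [[0.4941, -0.2074], [0.5136, -0.2497], [0.4855, -0.2122], [0.5041, -0.2537], [0.4393, -0.2354], [0.4598, -0.2772], [0.4315, -0.2394], [0.4534, -0.2798]] [ 0.47267224 -0.24434702  0.05      ]
cradle [ 0.47267362 -0.2443468  26.57606845] 0.6203747225028451
knob [0.48614702 0.26715005 0.08108365] [0.4860141  0.26718066 0.0810944 ] [0.48613579 0.26748156 0.08      ]
chute [  0.58747457   0.17001978 -13.28412498   0.06458241  -0.09138861] [ 0.1 -0.3 -0.3  0.3 -0.4 -0.4 -0.1  0.3  0.5  0.1  0.   0.4]
```

View pics/ovt1.png

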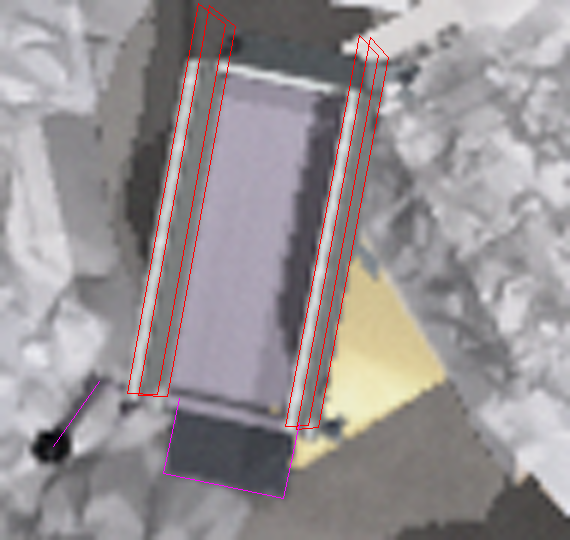

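View pics/ovs2.png

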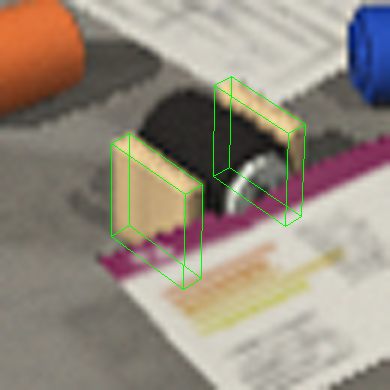

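View pics/ovs1.png

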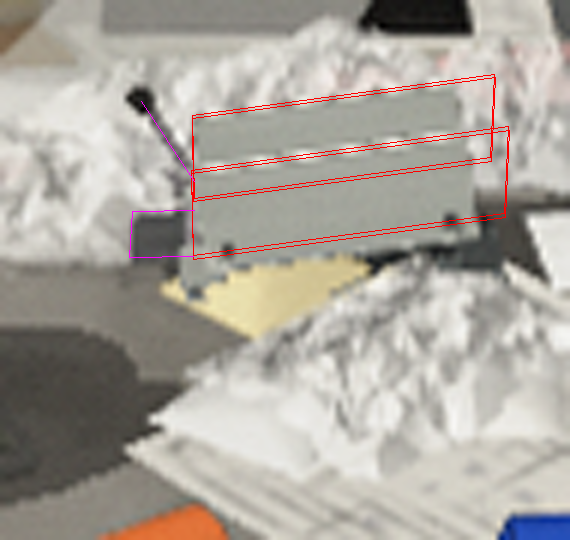

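```bash
cat >> h.py <<'E'
CR=(.4727,-.2443,26.6); CH=(.5875,.170,-13.3)
def loc(f,l):
    a=np.radians(f[2]); return np.array([f[0]+np.cos(a)*l[0]-np.sin(a)*l[1], f[1]+np.sin(a)*l[0]+np.cos(a)*l[1]])
def need(xy,z,yaw):
    s=bot.read_state();p=np.array(s['position']);R=np.array(s['tcp_rot'])
    y=np.degrees(np.arctan2(R[1,0],R[0,0])); d=np.r_[xy,z]-p
    print('t',round(s['time_s'],2),'pos',p.round(4),'yaw',y.round(2),'F',np.round(s['force'],1),'open',round(s['opening'],3))
    print(' need mm',(d*1000).round(1),'frac',(d/.8).round(4),'turn deg',round(yaw-y,2),'frac',round((yaw-y)/60,4))
E
python3 - <<'E'
from h import *
need(loc(CH,(-.17,.07)),.138,76.7)
need(loc(CH,(-.05,.07)),.138,76.7)
P=vision.capture('top')
for n,uv,z in(('glue',(314,130),.08),('blue',(304.5,171),.025),('orange',(291,237),.025),('bottle',(350,112),.05),('lid',(382,124),.0),('spot',(343,162),0),('spot2',(340,180),0)): print(n,atz(P,uv,z)[:2].round(3))
E
```

```text
t 0.9 pos [0.2206 0.5848 0.2923] yaw 69.33 F [-0.7 -0.4  0.3] open 1.001
 need mm [ 217.6 -307.5 -154.3] frac [ 0.2719 -0.3844 -0.1928] turn deg 7.37 frac 0.1229
t 0.9 pos [0.2206 0.5848 0.2923] yaw 69.33 F [-0.7 -0.4  0.3] open 1.001
 need mm [ 334.3 -335.1 -154.3] frac [ 0.4179 -0.4189 -0.1928] turn deg 7.37 frac 0.1229
glue [ 0.707 -0.201]
blue [ 0.598 -0.177]
orange [ 0.407 -0.131]
bottle [ 0.764 -0.314]
lid [ 0.738 -0.424]
spot [ 0.624 -0.298]
spot2 [ 0.57  -0.286]
```

Request:
play_rows([
  {"tx": 0.027,"ty": -0.0384,"turn": 0.0123},
  {"tx": 0.027,"ty": -0.0384,"turn": 0.0123},
  {"tx": 0.027,"ty": -0.0384,"turn": 0.0123},
  {"tx": 0.027,"ty": -0.0384,"turn": 0.0123},
  {"tx": 0.027,"ty": -0.0384,"turn": 0.0123},
  {"tx": 0.027,"ty": -0.0384,"turn": 0.0123},
  {"tx": 0.027,"ty": -0.0384,"turn": 0.0123},
  {"tx": 0.027,"ty": -0.0384,"turn": 0.0123},
  {"tx": 0.027,"ty": -0.0384,"turn": 0.0123},
  {"tx": 0.027,"ty": -0.0384,"turn": 0.0123},
], gripper=0)

```text
invalid input
```

```bash
python3 -c "
from h import *
need(loc(CH,(-.17,.07)),.138,76.7)"
```

```text
t 0.95 pos [0.2206 0.5848 0.2923] yaw 69.33 F [-0.3  0.9 -0.3] open 0.997
 need mm [ 217.6 -307.5 -154.3] frac [ 0.272  -0.3844 -0.1929] turn deg 7.37 frac 0.1228
```

Request:
play_rows([
  {"tx": 0.027,"ty": -0.0384,"tz": 0,"turn": 0.0123},
  {"tx": 0.027,"ty": -0.0384,"tz": 0,"turn": 0.0123},
  {"tx": 0.027,"ty": -0.0384,"tz": 0,"turn": 0.0123},
  {"tx": 0.027,"ty": -0.0384,"tz": 0,"turn": 0.0123},
  {"tx": 0.027,"ty": -0.0384,"tz": 0,"turn": 0.0123},
  {"tx": 0.027,"ty": -0.0384,"tz": 0,"turn": 0.0123},
  {"tx": 0.027,"ty": -0.0384,"tz": 0,"turn": 0.0123},
  {"tx": 0.027,"ty": -0.0384,"tz": 0,"turn": 0.0123},
  {"tx": 0.027,"ty": -0.0384,"tz": 0,"turn": 0.0123},
  {"tx": 0.027,"ty": -0.0384,"tz": 0,"turn": 0.0123},
], gripper=0)

```text
time_s: 1.95
position: [0.4374, 0.2763, 0.2925]
tcp_rot: [[0.229, 0.973, 0.001], [0.973, -0.229, 0.0], [0.0, 0.001, -1.0]]
force: [1.0, 0.7, -0.5]
opening: 0.173
```

```bash
python3 -c "
from h import *
need(loc(CH,(-.17,.07)),.138,76.7)"
```

```text
t 1.95 pos [0.4374 0.2763 0.2925] yaw 76.74 F [ 1.   0.7 -0.5] open 0.173
 need mm [   0.7    1.  -154.5] frac [ 0.0009  0.0012 -0.1931] turn deg -0.04 frac -0.0007
```

Request:
play_rows([
  {"tx": 0,"ty": 0,"tz": -0.04,"turn": 0},
  {"tx": 0,"ty": 0,"tz": -0.04,"turn": 0},
  {"tx": 0,"ty": 0,"tz": -0.04,"turn": 0},
  {"tx": 0,"ty": 0,"tz": -0.03,"turn": 0},
  {"tx": 0,"ty": 0,"tz": -0.02,"turn": 0},
  {"tx": 0,"ty": 0,"tz": -0.015,"turn": 0},
  {"tx": 0,"ty": 0,"tz": -0.008,"turn": 0},
  {"tx": 0,"ty": 0,"tz": 0,"turn": 0},
])

```text
time_s: 2.75
position: [0.4365, 0.2775, 0.1374]
tcp_rot: [[0.23, 0.973, -0.001], [0.973, -0.23, -0.0], [-0.0, -0.001, -1.0]]
force: [1.1, -0.7, 0.7]
opening: 0.004
```

```bash
python3 -c "
from h import *
need(loc(CH,(-.13,.07)),.138,76.7)
for n in('top','side'):
    p=vision.capture(n); cv2.imwrite(f'pics/{n}1.png',cv2.resize(p['pixels'][130:250,120:300],None,fx=4,fy=4))"
```

```text
t 2.75 pos [0.4365 0.2775 0.1374] yaw 76.71 F [ 1.1 -0.7  0.7] open 0.004
 need mm [40.6 -9.5  0.6] frac [ 0.0507 -0.0119  0.0007] turn deg -0.01 frac -0.0001
```

View pics/side1.png

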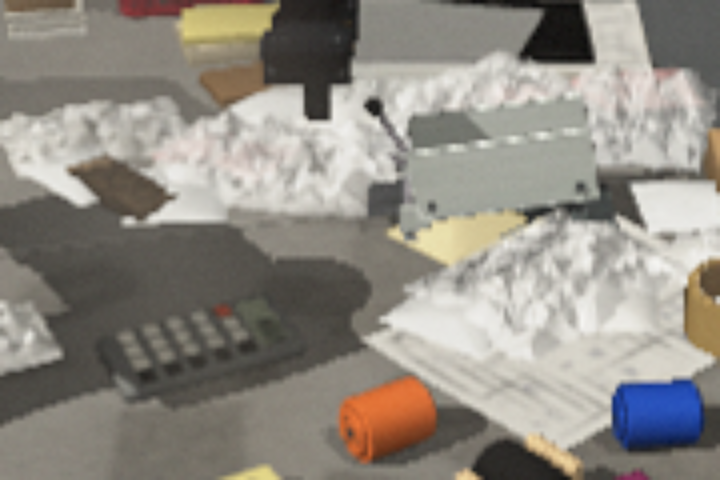

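Request:
play_rows([
  {"tx": 0.0122,"ty": -0.0029,"tz": 0,"turn": 0},
  {"tx": 0.0122,"ty": -0.0029,"tz": 0,"turn": 0},
  {"tx": 0.0122,"ty": -0.0029,"tz": 0,"turn": 0},
  {"tx": 0.0122,"ty": -0.0029,"tz": 0,"turn": 0},
  {"tx": 0.0122,"ty": -0.0029,"tz": 0,"turn": 0},
  {"tx": 0.0122,"ty": -0.0029,"tz": 0,"turn": 0},
])

```text
time_s: 3.45
position: [0.4951, 0.2639, 0.1382]
tcp_rot: [[0.23, 0.973, -0.002], [0.973, -0.23, 0.001], [0.0, -0.002, -1.0]]
force: [-2.2, 1.8, 1.8]
opening: 0.007
```

Request:
play_rows([
  {"tx": 0.0122,"ty": -0.0029,"tz": 0,"turn": 0},
  {"tx": 0.0122,"ty": -0.0029,"tz": 0,"turn": 0},
  {"tx": 0.0122,"ty": -0.0029,"tz": 0,"turn": 0},
  {"tx": 0.0122,"ty": -0.0029,"tz": 0,"turn": 0},
  {"tx": 0,"ty": 0,"tz": 0,"turn": 0},
  {"tx": 0,"ty": 0,"tz": 0,"turn": 0},
])

```text
time_s: 4.05
position: [0.5345, 0.254, 0.1377]
tcp_rot: [[0.23, 0.973, -0.0], [0.973, -0.23, -0.0], [-0.0, -0.0, -1.0]]
force: [0.9, -0.7, 0.2]
opening: 0.008
```

```bash
python3 -c "
from h import *
need(loc(CH,(-.07,.07)),.138,76.7)
for n in('top','side'):
    p=vision.capture(n); cv2.imwrite(f'pics/{n}2.png',cv2.resize(p['pixels'][130:250,120:300],None,fx=4,fy=4))"
```

```text
t 4.05 pos [0.5345 0.254  0.1377] yaw 76.67 F [ 0.9 -0.7  0.2] open 0.008
 need mm [1.  0.2 0.3] frac [0.0013 0.0003 0.0004] turn deg 0.03 frac 0.0004
```

View pics/side2.png

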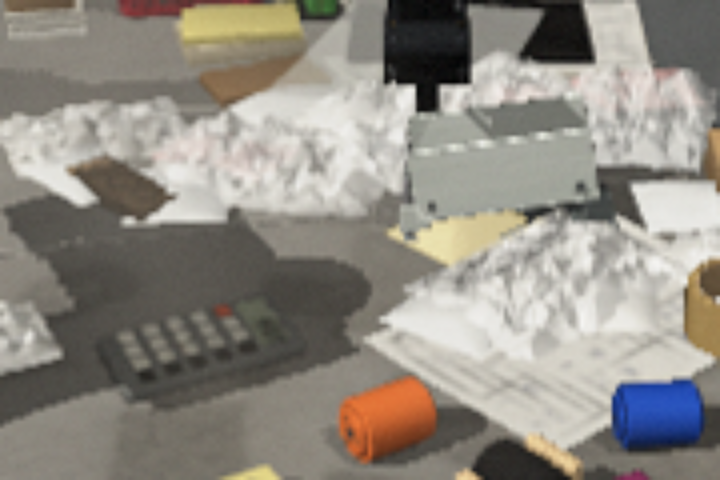

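View pics/top2.png

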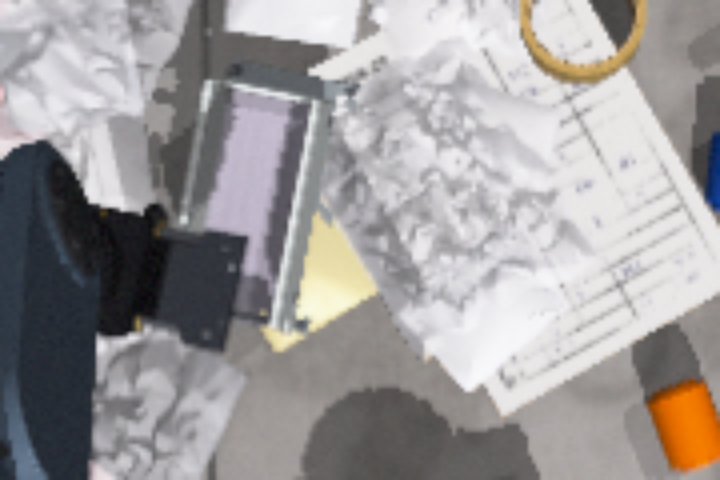

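Request:
play_rows([
  {"tx": 0,"ty": 0,"tz": 0.05,"turn": 0},
  {"tx": 0,"ty": 0,"tz": 0.05,"turn": -0.1},
  {"tx": 0,"ty": -0.01,"tz": 0.03,"turn": -0.13},
  {"tx": -0.0045,"ty": -0.038,"tz": 0,"turn": -0.13},
  {"tx": -0.0045,"ty": -0.038,"tz": 0,"turn": -0.13},
  {"tx": -0.0045,"ty": -0.038,"tz": 0,"turn": -0.13},
  {"tx": -0.0045,"ty": -0.038,"tz": 0,"turn": -0.13},
  {"tx": -0.0045,"ty": -0.038,"tz": 0,"turn": -0.13},
  {"tx": -0.0045,"ty": -0.038,"tz": 0,"turn": -0.13},
  {"tx": -0.0045,"ty": -0.038,"tz": 0,"turn": -0.13},
], gripper=1)

```text
time_s: 5.15
position: [0.5082, 0.0328, 0.2419]
tcp_rot: [[0.99, 0.14, -0.0], [0.14, -0.99, -0.0], [-0.0, -0.0, -1.0]]
force: [0.0, -0.4, 0.3]
opening: 0.832
```

Request:
play_rows([
  {"tx": -0.0045,"ty": -0.038,"tz": 0,"turn": -0.13},
  {"tx": -0.0045,"ty": -0.038,"tz": 0,"turn": -0.13},
  {"tx": -0.0045,"ty": -0.038,"tz": 0,"turn": -0.13},
  {"tx": -0.0045,"ty": -0.038,"tz": 0,"turn": -0.13},
  {"tx": -0.0045,"ty": -0.038,"tz": 0,"turn": -0.13},
  {"tx": -0.0045,"ty": -0.038,"tz": 0,"turn": -0.13},
  {"tx": -0.0045,"ty": -0.038,"tz": 0,"turn": -0.13},
  {"tx": -0.0045,"ty": -0.038,"tz": 0,"turn": -0.13},
  {"tx": -0.0045,"ty": -0.038,"tz": 0,"turn": -0.13},
  {"tx": 0,"ty": 0,"tz": 0,"turn": 0},
])

```text
time_s: 6.15
position: [0.4767, -0.2435, 0.2421]
tcp_rot: [[0.467, -0.884, 0.002], [-0.884, -0.467, -0.003], [0.003, -0.0, -1.0]]
force: [0.1, 0.9, -0.3]
opening: 0.997
```

```bash
python3 -c "
from h import *
need(CR[:2],.086,-63.4)
for n in('top','side'):
    p=vision.capture(n); cv2.imwrite(f'pics/{n}3.png',cv2.resize(p['pixels'][130:280,120:360],None,fx=3.2,fy=3.2))"
```

```text
t 6.15 pos [ 0.4767 -0.2435  0.2421] yaw -62.17 F [ 0.1  0.9 -0.3] open 0.997
 need mm [  -4.    -0.8 -156.1] frac [-0.005  -0.0011 -0.1951] turn deg -1.23 frac -0.0206
```

View pics/top3.png

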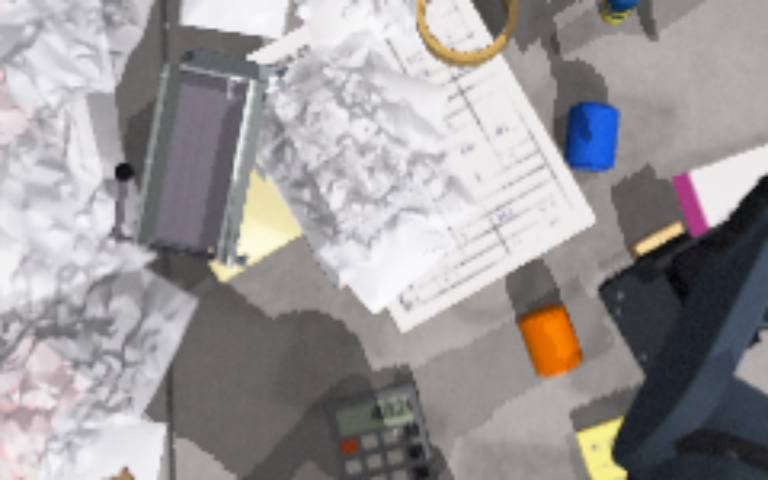

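View pics/side3.png

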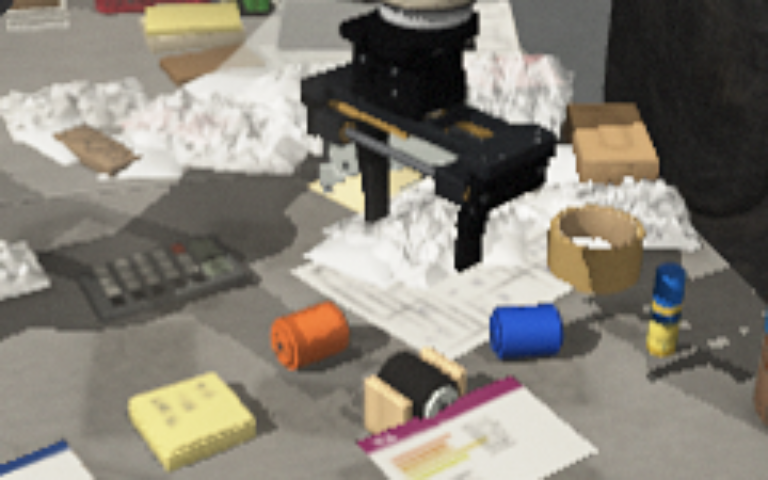

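Request:
play_rows([
  {"tx": -0.005,"ty": -0.001,"tz": -0.03,"turn": -0.02},
  {"tx": 0,"ty": 0,"tz": -0.04,"turn": 0},
  {"tx": 0,"ty": 0,"tz": -0.04,"turn": 0},
  {"tx": 0,"ty": 0,"tz": -0.02,"turn": 0},
  {"tx": 0,"ty": 0,"tz": -0.008,"turn": 0},
  {"tx": 0,"ty": 0,"tz": 0,"turn": 0},
])

```text
time_s: 6.85
position: [0.4723, -0.2394, 0.1309]
tcp_rot: [[0.454, -0.891, -0.002], [-0.891, -0.454, 0.002], [-0.002, 0.001, -1.0]]
force: [-0.0, 0.3, 0.1]
opening: 1.002
```

```bash
python3 -c "
from h import *
need(CR[:2],.086,-63.4)
for n in('top','side'):
    p=vision.capture(n); cv2.imwrite(f'pics/{n}4.png',cv2.resize(p['pixels'][180:280,200:360],None,fx=5,fy=5))"
```

```text
t 6.85 pos [ 0.4723 -0.2394  0.1309] yaw -62.98 F [-0.   0.3  0.1] open 1.002
 need mm [  0.4  -4.9 -44.9] frac [ 0.0005 -0.0062 -0.0561] turn deg -0.42 frac -0.0071
```

View pics/side4.png

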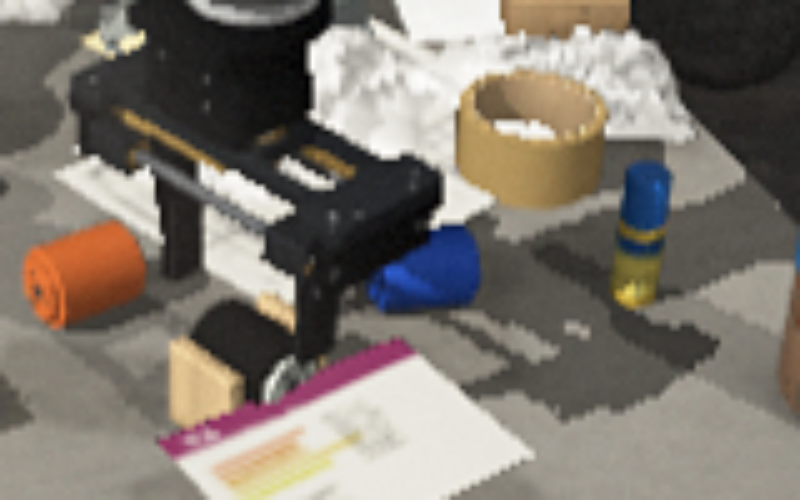

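```bash
python3 - <<'E'
from h import *
P=vision.capture('top');S=vision.capture('side')
def tri(a,b):
    (o1,d1),(o2,d2)=ray(P,a),ray(S,b)
    t=np.linalg.lstsq(np.stack([d1,-d2],1),o2-o1,rcond=None)[0];return o1+d1*t[0],o2+d2*t[1]
print(tri((347.5,233.5),(232.2,269.4)))
p=cv2.imread('pics/top0.png');s=cv2.imread('pics/side0.png')
cv2.imwrite('pics/b1.png',np.hstack([cv2.resize(p[165:245,320:390],(490,560),interpolation=2)]))
cv2.imwrite('pics/b2.png',cv2.resize(s[235:305,220:315],None,fx=8,fy=8,interpolation=2))
E
```

```text
(array([ 0.41203418, -0.29465309,  0.03197692]), array([ 0.41436438, -0.29526328,  0.03193895]))
```

View pics/b1.png

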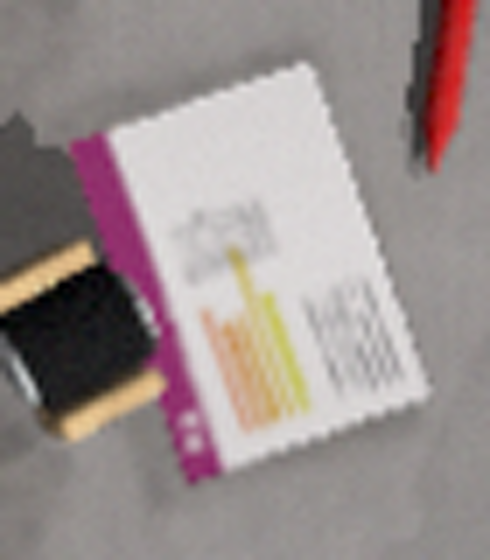

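View pics/b2.png

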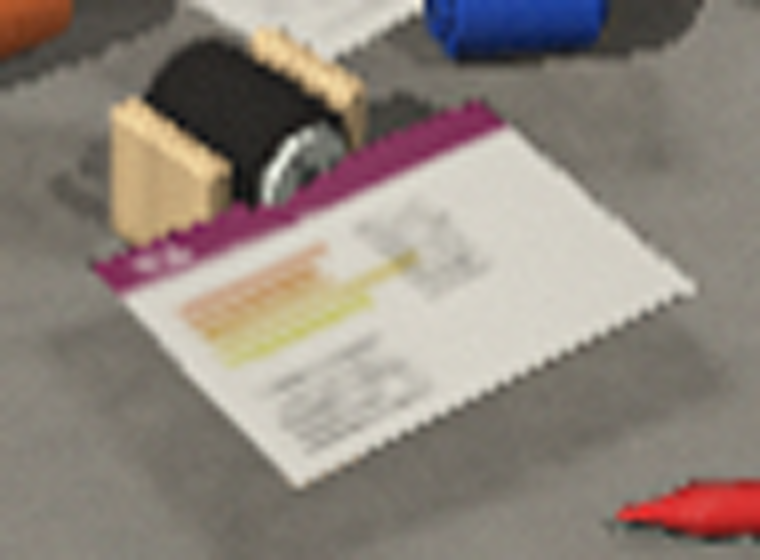

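Request:
play_rows([
  {"tx": 0.0005,"ty": -0.006,"tz": -0.007,"turn": -0.007},
  {"tx": 0,"ty": 0,"tz": -0.007,"turn": 0},
  {"tx": 0,"ty": 0,"tz": -0.007,"turn": 0},
  {"tx": 0,"ty": 0,"tz": -0.007,"turn": 0},
  {"tx": 0,"ty": 0,"tz": -0.007,"turn": 0},
  {"tx": 0,"ty": 0,"tz": 0,"turn": 0},
])

```text
time_s: 7.65
position: [0.4725, -0.2453, 0.1024]
tcp_rot: [[0.446, -0.895, -0.002], [-0.895, -0.446, 0.001], [-0.002, 0.001, -1.0]]
force: [-1.4, 0.5, 0.4]
opening: 1.0
```

```bash
python3 -c "
from h import *
need(CR[:2],.086,-63.4)"
```

```text
t 7.65 pos [ 0.4725 -0.2453  0.1024] yaw -63.51 F [-1.4  0.5  0.4] open 1.0
 need mm [  0.2   1.  -16.4] frac [ 0.0002  0.0013 -0.0205] turn deg 0.11 frac 0.0019
```

Request:
play_rows([
  {"tx": 0,"ty": 0.001,"tz": -0.004,"turn": 0},
  {"tx": 0,"ty": 0,"tz": -0.004,"turn": 0},
])

```text
time_s: 7.85
position: [0.4731, -0.2448, 0.0969]
tcp_rot: [[0.446, -0.895, 0.0], [-0.895, -0.446, -0.0], [0.0, -0.0, -1.0]]
force: [-0.1, 0.2, -0.4]
opening: 1.001
```

Request:
play_rows([
  {"tx": 0,"ty": 0,"tz": -0.005,"turn": 0},
  {"tx": 0,"ty": 0,"tz": -0.005,"turn": 0},
  {"tx": 0,"ty": 0,"tz": 0,"turn": 0},
])

```text
time_s: 8.15
position: [0.4727, -0.2446, 0.0885]
tcp_rot: [[0.446, -0.895, -0.001], [-0.895, -0.446, 0.001], [-0.001, 0.0, -1.0]]
force: [-0.6, -0.8, 0.0]
opening: 0.998
```

Request:
play_rows([
  {"tx": 0,"ty": 0,"tz": 0,"turn": 0},
  {"tx": 0,"ty": 0,"tz": 0,"turn": 0},
  {"tx": 0,"ty": 0,"tz": 0,"turn": 0},
  {"tx": 0,"ty": 0,"tz": 0,"turn": 0},
  {"tx": 0,"ty": 0,"tz": 0,"turn": 0},
  {"tx": 0,"ty": 0,"tz": 0,"turn": 0},
], gripper=0.5)

```text
time_s: 8.75
position: [0.4731, -0.245, 0.0892]
tcp_rot: [[0.446, -0.895, 0.0], [-0.895, -0.446, -0.0], [0.0, -0.0, -1.0]]
force: [-0.5, 0.0, 1.3]
opening: 0.685
```

Request:
play_rows([
  {"tx": 0,"ty": 0,"tz": 0.01,"turn": 0},
  {"tx": 0,"ty": 0,"tz": 0.02,"turn": 0},
  {"tx": 0,"ty": 0,"tz": 0.025,"turn": 0},
  {"tx": 0,"ty": 0,"tz": 0.025,"turn": 0},
  {"tx": 0.02,"ty": -0.008,"tz": 0.01,"turn": 0},
  {"tx": 0.04,"ty": -0.016,"tz": 0,"turn": 0},
  {"tx": 0.04,"ty": -0.016,"tz": 0,"turn": 0},
  {"tx": 0.04,"ty": -0.016,"tz": 0,"turn": 0},
  {"tx": 0.03,"ty": -0.012,"tz": 0,"turn": 0},
  {"tx": 0,"ty": 0,"tz": 0,"turn": 0},
])

```text
time_s: 9.75
position: [0.6122, -0.3008, 0.1613]
tcp_rot: [[0.446, -0.895, 0.004], [-0.895, -0.446, -0.003], [0.004, -0.003, -1.0]]
force: [-0.4, 0.0, -2.8]
opening: 0.689
```

```bash
python3 -c "
from h import *
need((.61,-.30),.0775,-63.4)
for n in('top','side'):
    p=vision.capture(n); cv2.imwrite(f'pics/{n}5.png',cv2.resize(p['pixels'][100:280,200:420],None,fx=3.6,fy=3.6))"
```

```text
t 9.75 pos [ 0.6122 -0.3008  0.1613] yaw -63.48 F [-0.4  0.  -2.8] open 0.689
 need mm [ -2.2   0.8 -83.8] frac [-0.0027  0.001  -0.1048] turn deg 0.08 frac 0.0014
```

View pics/side5.png

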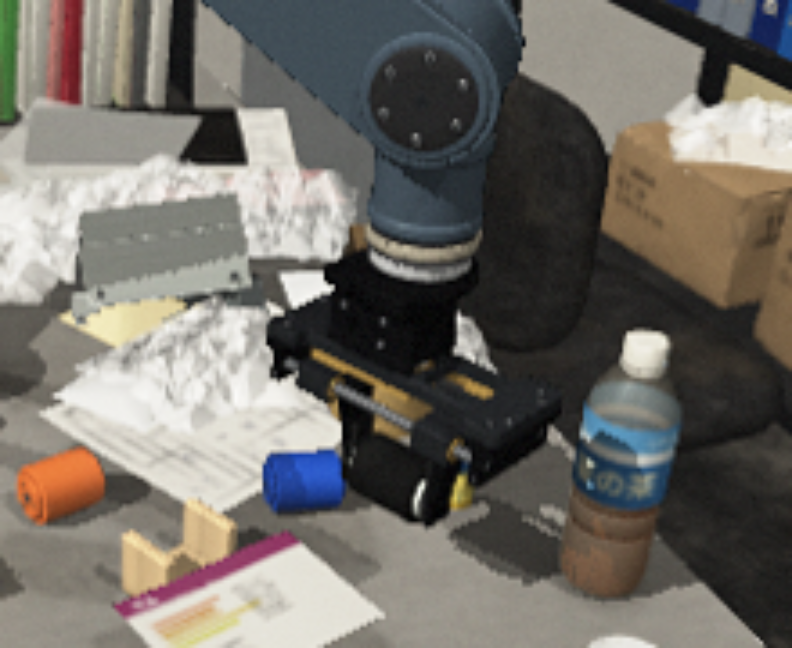

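View pics/top5.png

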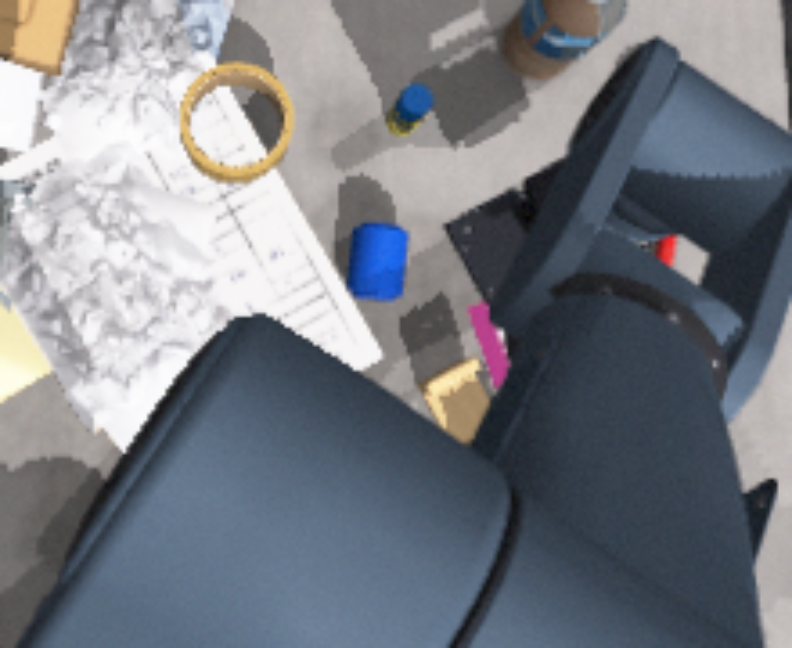

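Request:
play_rows([
  {"tx": 0,"ty": 0,"tz": -0.025,"turn": 0},
  {"tx": 0,"ty": 0,"tz": -0.03,"turn": 0},
  {"tx": 0,"ty": 0,"tz": -0.025,"turn": 0},
  {"tx": 0,"ty": 0,"tz": -0.012,"turn": 0},
  {"tx": 0,"ty": 0,"tz": -0.006,"turn": 0},
  {"tx": 0,"ty": 0,"tz": -0.003,"turn": 0},
  {"tx": 0,"ty": 0,"tz": 0,"turn": 0},
  {"tx": 0,"ty": 0,"tz": 0,"turn": 0},
])

```text
time_s: 10.65
position: [0.6095, -0.2996, 0.0813]
tcp_rot: [[0.446, -0.895, 0.001], [-0.895, -0.446, -0.001], [0.002, -0.001, -1.0]]
force: [-0.4, -0.7, -1.7]
opening: 0.687
```

Request:
play_rows([
  {"tx": 0,"ty": 0,"tz": -0.0013,"turn": 0},
  {"tx": 0,"ty": 0,"tz": 0,"turn": 0},
])

```text
time_s: 10.85
position: [0.6091, -0.2994, 0.0797]
tcp_rot: [[0.446, -0.895, 0.001], [-0.895, -0.446, -0.0], [0.001, -0.0, -1.0]]
force: [0.1, -0.9, -2.8]
opening: 0.684
```

Request:
play_rows([
  {"tx": 0,"ty": 0,"tz": -0.0013,"turn": 0},
  {"tx": 0,"ty": 0,"tz": 0,"turn": 0},
])

```text
time_s: 11.05
position: [0.609, -0.2992, 0.0781]
tcp_rot: [[0.446, -0.895, -0.0], [-0.895, -0.446, 0.0], [-0.0, 0.0, -1.0]]
force: [0.2, 0.1, -3.0]
opening: 0.683
```

Request:
play_rows([
  {"tx": 0,"ty": 0,"tz": -0.0013,"turn": 0},
  {"tx": 0,"ty": 0,"tz": 0,"turn": 0},
])

```text
time_s: 11.25
position: [0.609, -0.2993, 0.0772]
tcp_rot: [[0.446, -0.895, 0.0], [-0.895, -0.446, -0.0], [0.0, -0.0, -1.0]]
force: [-0.4, 0.1, -1.8]
opening: 0.688
```

Request:
play_rows([
  {"tx": 0,"ty": 0,"tz": -0.001,"turn": 0},
  {"tx": 0,"ty": 0,"tz": 0,"turn": 0},
])

```text
time_s: 11.45
position: [0.6091, -0.2993, 0.0772]
tcp_rot: [[0.446, -0.895, 0.0], [-0.895, -0.446, -0.0], [0.0, -0.0, -1.0]]
force: [-1.1, 0.2, 3.6]
opening: 0.684
```

Request:
play_rows([
  {"tx": 0,"ty": 0,"tz": 0,"turn": 0},
  {"tx": 0,"ty": 0,"tz": 0,"turn": 0},
  {"tx": 0,"ty": 0,"tz": 0,"turn": 0},
], gripper=0.78)

```text
time_s: 11.75
position: [0.6091, -0.2994, 0.0762]
tcp_rot: [[0.446, -0.895, 0.0], [-0.895, -0.446, -0.0], [0.0, -0.0, -1.0]]
force: [-0.1, 0.1, 0.1]
opening: 0.772
```

Request:
play_rows([
  {"tx": 0,"ty": 0,"tz": 0,"turn": 0},
  {"tx": 0,"ty": 0,"tz": 0,"turn": 0},
  {"tx": 0,"ty": 0,"tz": 0,"turn": 0},
], gripper=1)

```text
time_s: 12.05
position: [0.609, -0.2993, 0.0762]
tcp_rot: [[0.446, -0.895, -0.0], [-0.895, -0.446, 0.0], [-0.0, 0.0, -1.0]]
force: [0.4, 0.4, 0.4]
opening: 0.955
```

Request:
play_rows([
  {"tx": 0,"ty": 0,"tz": 0.01,"turn": 0},
  {"tx": 0,"ty": 0,"tz": 0.02,"turn": 0},
  {"tx": 0,"ty": 0,"tz": 0.035,"turn": 0},
  {"tx": 0,"ty": 0,"tz": 0.035,"turn": 0},
  {"tx": 0,"ty": 0,"tz": 0.035,"turn": 0.05},
  {"tx": -0.02,"ty": 0.0,"tz": 0.02,"turn": 0.13},
  {"tx": 0,"ty": 0,"tz": 0,"turn": 0.1},
])

```text
time_s: 12.75
position: [0.5932, -0.3001, 0.2054]
tcp_rot: [[0.689, -0.725, 0.005], [-0.725, -0.689, -0.004], [0.006, -0.001, -1.0]]
force: [0.5, 0.2, 0.2]
opening: 1.004
```

```bash
python3 -c "
from h import *
need((.61,-.30),.0745,26.6)
for n in('top','side'):
    p=vision.capture(n); print([(np.round(np.array(r['at'])*[512,384],1).tolist(),round(r['confidence'],2)) for r in nets.look_for(p,'roller')]); cv2.imwrite(f'pics/{n}6.png',cv2.resize(p['pixels'][100:280,200:420],None,fx=3.6,fy=3.6))"
```

```text
t 12.75 pos [ 0.5932 -0.3001  0.2054] yaw -46.45 F [0.5 0.2 0.2] open 1.004
 need mm [ 1.680e+01  1.000e-01 -1.309e+02] frac [ 2.100e-02  1.000e-04 -1.636e-01] turn deg 73.05 frac 1.2174
[([304.4, 172.4], 0.81)]
[([308.4, 257.8], 0.76), ([284.4, 232.4], 0.68), ([217.1, 233.9], 0.58)]
```

View pics/side6.png

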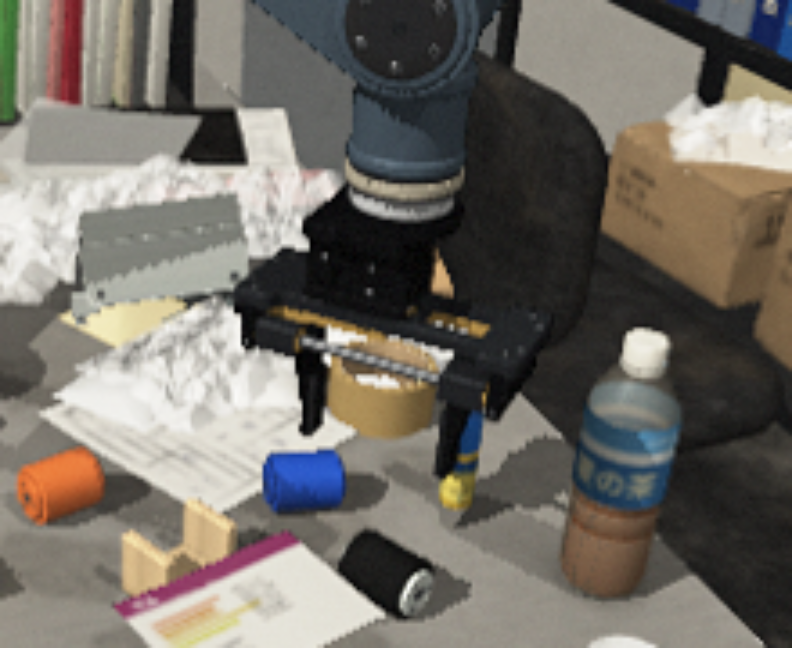

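View pics/top6.png

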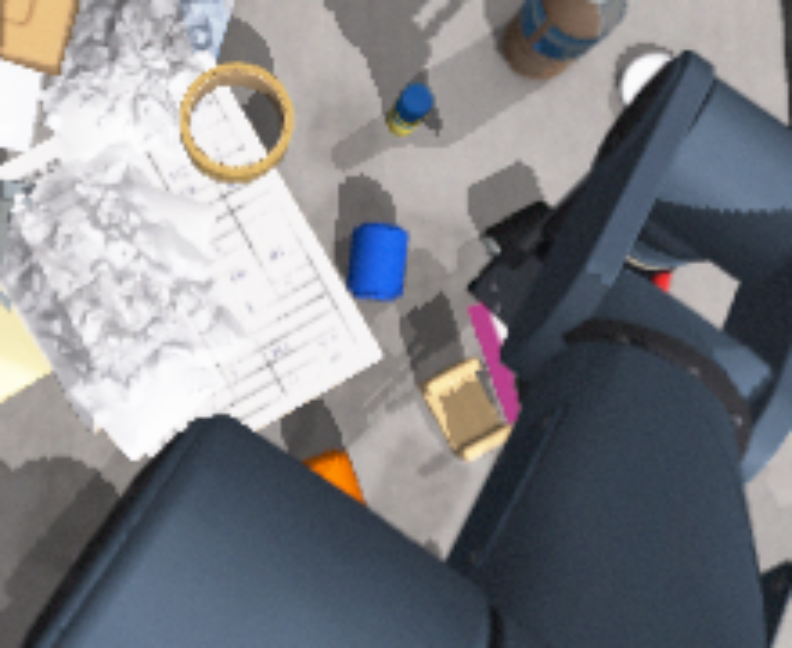

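```bash
python3 -c "
from h import *
for i in range(2):
    p=vision.capture('side')
    for r in nets.masks_of(p,'roller'):
        ys,xs=np.nonzero(r['region']); u=((xs.min()+xs.max())/2,(ys.min()+ys.max())/2); print(r['confidence'],len(xs),u,atz(p,u,.023).round(4), atz(p,(xs.mean(),ys.mean()),.023).round(4))
print(proj(p,[.609,-.2993,.023]))
im=p['pixels'].copy()
a=np.radians(-63.5);ax=np.array([np.cos(a),np.sin(a),0]);pe=np.array([-ax[1],ax[0],0]);c=np.array([.609,-.2993,.023])
im=cv2.resize(im[225:285,280:345],None,fx=10,fy=10,interpolation=2)
for e in(-.026,.026):
    q=[c+ax*e+.023*(pe*np.cos(t)+np.array([0,0,1])*np.sin(t)) for t in np.linspace(0,6.3,40)]
    cv2.polylines(im,[((proj(p,q)-[280,225]+.5)*10).astype(int)],True,(0,255,0),1)
cv2.imwrite('pics/r7.png',im)
"
```

```text
0.72 331 (np.float64(284.0), np.float64(232.0)) [ 0.5967 -0.1718  0.023 ] [ 0.5963 -0.1727  0.023 ]
0.71 432 (np.float64(307.0), np.float64(260.0)) [ 0.6091 -0.3027  0.023 ] [ 0.6099 -0.3001  0.023 ]
0.55 381 (np.float64(216.5), np.float64(234.5)) [ 0.4107 -0.1322  0.023 ] [ 0.4106 -0.1297  0.023 ]
0.92 455 (np.float64(306.0), np.float64(259.5)) [ 0.6074 -0.3002  0.023 ] [ 0.6088 -0.3014  0.023 ]
0.81 384 (np.float64(216.5), np.float64(234.0)) [ 0.4112 -0.1299  0.023 ] [ 0.4109 -0.1297  0.023 ]
0.71 346 (np.float64(284.0), np.float64(232.0)) [ 0.5967 -0.1718  0.023 ] [ 0.5966 -0.1734  0.023 ]
[[306.42771584 259.17548397]]
```

View pics/r7.png

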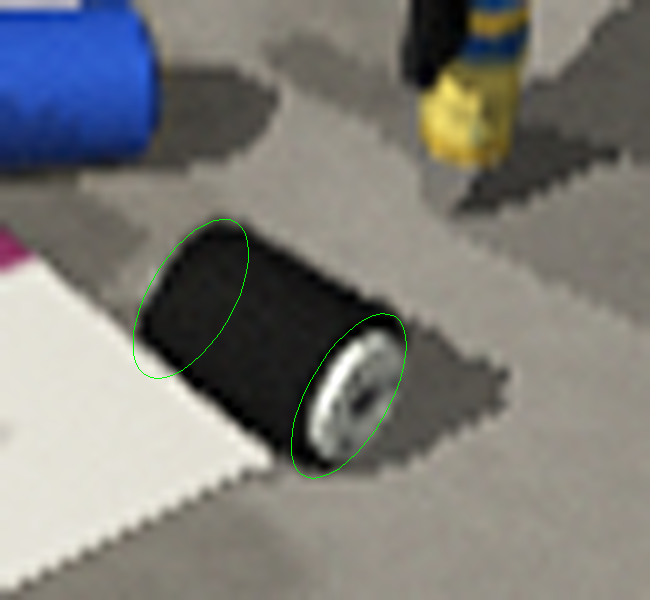

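Request:
play_rows([
  {"tx": 0,"ty": 0,"tz": 0,"turn": 0.12},
  {"tx": 0,"ty": 0,"tz": 0,"turn": 0.12},
  {"tx": 0,"ty": 0,"tz": 0,"turn": 0.12},
  {"tx": 0,"ty": 0,"tz": 0,"turn": 0.12},
  {"tx": 0,"ty": 0,"tz": 0,"turn": 0.12},
  {"tx": 0,"ty": 0,"tz": 0,"turn": 0.12},
  {"tx": 0,"ty": 0,"tz": 0,"turn": 0.12},
  {"tx": 0.01,"ty": 0,"tz": 0,"turn": 0.12},
  {"tx": 0.01,"ty": 0,"tz": 0,"turn": 0.12},
  {"tx": 0,"ty": 0,"tz": 0,"turn": 0.12},
])

```text
time_s: 14.15
position: [0.61, -0.2993, 0.1998]
tcp_rot: [[0.902, 0.432, 0.001], [0.432, -0.902, -0.0], [0.0, 0.0, -1.0]]
force: [-0.6, 0.3, 0.4]
opening: 1.0
```

```bash
python3 -c "
from h import *
need((.609,-.2993),.079,26.5)"
```

```text
t 14.15 pos [ 0.61   -0.2993  0.1998] yaw 25.57 F [-0.6  0.3  0.4] open 1.0
 need mm [  -1.    -0.  -120.8] frac [-1.20e-03 -1.00e-04 -1.51e-01] turn deg 0.93 frac 0.0155
```

Request:
play_rows([
  {"tx": -0.001,"ty": 0,"tz": -0.03,"turn": 0.015},
  {"tx": 0,"ty": 0,"tz": -0.035,"turn": 0},
  {"tx": 0,"ty": 0,"tz": -0.03,"turn": 0},
  {"tx": 0,"ty": 0,"tz": -0.02,"turn": 0},
  {"tx": 0,"ty": 0,"tz": -0.015,"turn": 0},
  {"tx": 0,"ty": 0,"tz": -0.012,"turn": 0},
  {"tx": 0,"ty": 0,"tz": -0.006,"turn": 0},
  {"tx": 0,"ty": 0,"tz": 0,"turn": 0},
  {"tx": 0,"ty": 0,"tz": 0,"turn": 0},
])

```text
time_s: 15.05
position: [0.6086, -0.2996, 0.0827]
tcp_rot: [[0.897, 0.441, 0.001], [0.441, -0.897, -0.001], [0.001, 0.001, -1.0]]
force: [-0.3, 0.9, 1.5]
opening: 0.999
```

```bash
python3 -c "
from h import *
need((.609,-.2993),.079,26.5)
p=vision.capture('side'); cv2.imwrite(f'pics/side8.png',cv2.resize(p['pixels'][180:290,250:390],None,fx=5.5,fy=5.5))"
```

```text
t 15.05 pos [ 0.6086 -0.2996  0.0827] yaw 26.18 F [-0.3  0.9  1.5] open 0.999
 need mm [ 0.4  0.3 -3.7] frac [ 0.0004  0.0003 -0.0046] turn deg 0.32 frac 0.0053
```

View pics/side8.png

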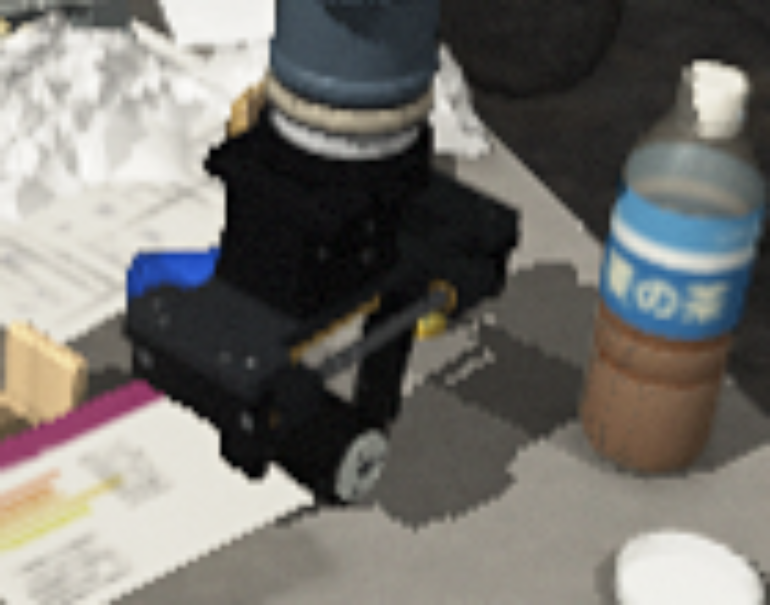

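Straddling the roller; lower 4 mm more and close.

Request:
play_rows([
  {"tx": 0,"ty": 0,"tz": -0.005,"turn": 0.005},
  {"tx": 0,"ty": 0,"tz": 0,"turn": 0},
])

```text
time_s: 15.3
position: [0.6081, -0.2992, 0.078]
tcp_rot: [[0.895, 0.446, 0.0], [0.446, -0.895, -0.0], [0.0, 0.0, -1.0]]
force: [-0.5, 0.8, -0.1]
opening: 0.999
```

Request:
play_rows([
  {"tx": 0,"ty": 0,"tz": 0,"turn": 0},
  {"tx": 0,"ty": 0,"tz": 0,"turn": 0},
  {"tx": 0,"ty": 0,"tz": 0,"turn": 0},
  {"tx": 0,"ty": 0,"tz": 0,"turn": 0},
  {"tx": 0,"ty": 0,"tz": 0,"turn": 0},
], gripper=0.6)

```text
time_s: 15.8
position: [0.6082, -0.2992, 0.0779]
tcp_rot: [[0.895, 0.446, 0.0], [0.446, -0.895, -0.0], [0.0, 0.0, -1.0]]
force: [0.6, 0.1, 0.1]
opening: 0.649
```

Request:
play_rows([
  {"tx": 0,"ty": 0,"tz": 0,"turn": 0},
  {"tx": 0,"ty": 0,"tz": 0,"turn": 0},
  {"tx": 0,"ty": 0,"tz": 0,"turn": 0},
  {"tx": 0,"ty": 0,"tz": 0,"turn": 0},
  {"tx": 0,"ty": 0,"tz": 0,"turn": 0},
], gripper=0.35)

```text
time_s: 16.3
position: [0.6083, -0.2993, 0.078]
tcp_rot: [[0.895, 0.446, 0.0], [0.446, -0.895, -0.0], [0.0, 0.0, -1.0]]
force: [0.7, -0.1, -0.7]
opening: 0.521
```

```bash
python3 -c "
from h import *
need(loc(CH,(-.044,0)),.2,-13.3)"
```

```text
t 16.3 pos [ 0.6083 -0.2993  0.078 ] yaw 26.49 F [ 0.7 -0.1 -0.7] open 0.521
 need mm [-63.7 479.4 122. ] frac [-0.0796  0.5992  0.1525] turn deg -39.79 frac -0.6631
```

Request:
play_rows([
  {"tx": 0,"ty": 0,"tz": 0.01,"turn": 0},
  {"tx": 0,"ty": 0,"tz": 0.025,"turn": 0},
  {"tx": 0,"ty": 0,"tz": 0.035,"turn": 0},
  {"tx": 0,"ty": 0,"tz": 0.04,"turn": 0},
  {"tx": 0,"ty": 0,"tz": 0.04,"turn": 0},
  {"tx": 0,"ty": 0,"tz": 0.04,"turn": 0},
  {"tx": 0,"ty": 0.01,"tz": 0.02,"turn": 0},
  {"tx": -0.004,"ty": 0.03,"tz": 0,"turn": -0.04},
  {"tx": -0.005,"ty": 0.04,"tz": 0,"turn": -0.044},
  {"tx": -0.005,"ty": 0.04,"tz": 0,"turn": -0.044},
])

```text
time_s: 17.3
position: [0.5958, -0.2016, 0.2452]
tcp_rot: [[0.948, 0.32, -0.002], [0.32, -0.948, 0.001], [-0.001, -0.002, -1.0]]
force: [0.7, -0.9, -2.1]
opening: 0.521
```

Request:
play_rows([
  {"tx": -0.0055,"ty": 0.04,"tz": 0,"turn": -0.045},
  {"tx": -0.0055,"ty": 0.04,"tz": 0,"turn": -0.045},
  {"tx": -0.0055,"ty": 0.04,"tz": 0,"turn": -0.045},
  {"tx": -0.0055,"ty": 0.04,"tz": 0,"turn": -0.045},
  {"tx": -0.0055,"ty": 0.04,"tz": 0,"turn": -0.045},
  {"tx": -0.0055,"ty": 0.04,"tz": 0,"turn": -0.045},
  {"tx": -0.0055,"ty": 0.04,"tz": 0,"turn": -0.045},
  {"tx": -0.0055,"ty": 0.04,"tz": 0,"turn": -0.045},
  {"tx": -0.0055,"ty": 0.04,"tz": 0,"turn": -0.045},
  {"tx": -0.0055,"ty": 0.03,"tz": 0,"turn": -0.045},
])

```text
time_s: 18.3
position: [0.5513, 0.111, 0.2452]
tcp_rot: [[0.99, -0.143, -0.003], [-0.143, -0.99, 0.001], [-0.003, -0.0, -1.0]]
force: [0.0, 1.6, -2.5]
opening: 0.52
```

```bash
python3 -c "
from h import *
need(loc(CH,(-.04,0)),.2,-13.3)"
```

```text
t 18.3 pos [0.5513 0.111  0.2452] yaw -8.24 F [ 0.   1.6 -2.5] open 0.52
 need mm [ -2.7  68.2 -45.2] frac [-0.0034  0.0852 -0.0565] turn deg -5.06 frac -0.0844
```

Request:
play_rows([
  {"tx": 0,"ty": 0.03,"tz": 0,"turn": -0.03},
  {"tx": 0,"ty": 0.03,"tz": 0,"turn": -0.03},
  {"tx": 0,"ty": 0.022,"tz": 0,"turn": -0.022},
  {"tx": 0,"ty": 0,"tz": -0.03,"turn": 0},
  {"tx": 0,"ty": 0,"tz": -0.03,"turn": 0},
  {"tx": 0,"ty": 0,"tz": 0,"turn": 0},
  {"tx": 0,"ty": 0,"tz": 0,"turn": 0},
])

```text
time_s: 19.0
position: [0.5521, 0.1745, 0.1974]
tcp_rot: [[0.974, -0.227, -0.003], [-0.227, -0.974, -0.0], [-0.002, 0.001, -1.0]]
force: [0.3, 0.9, -2.3]
opening: 0.52
```

```bash
python3 -c "
from h import *
need(loc(CH,(-.036,0)),.115,-13.3)
for n in('top','side'):
    p=vision.capture(n); cv2.imwrite(f'pics/{n}9.png',cv2.resize(p['pixels'][120:240,130:290],None,fx=5,fy=5,interpolation=2))"
```

```text
t 19.0 pos [0.5521 0.1745 0.1974] yaw -13.1 F [ 0.3  0.9 -2.3] open 0.52
 need mm [  0.3   3.8 -82.4] frac [ 0.0004  0.0047 -0.103 ] turn deg -0.2 frac -0.0033
```

View pics/top9.png

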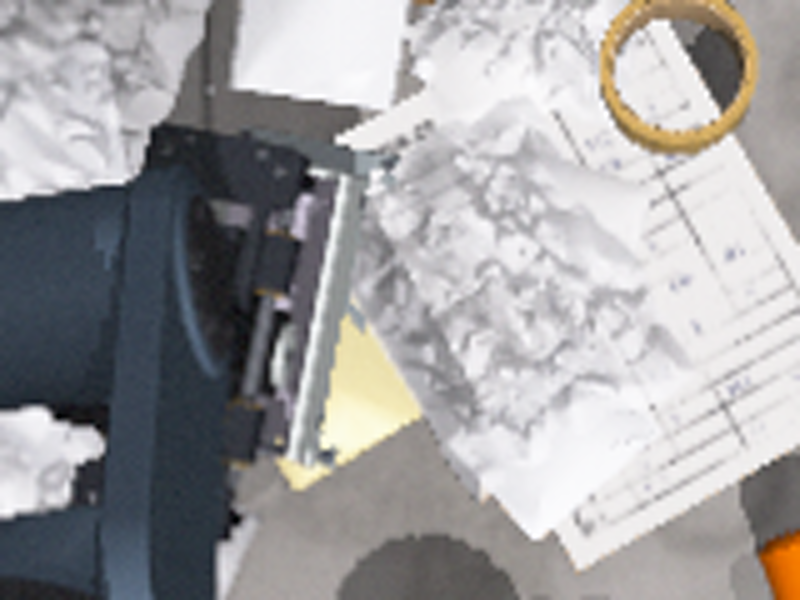

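View pics/side9.png

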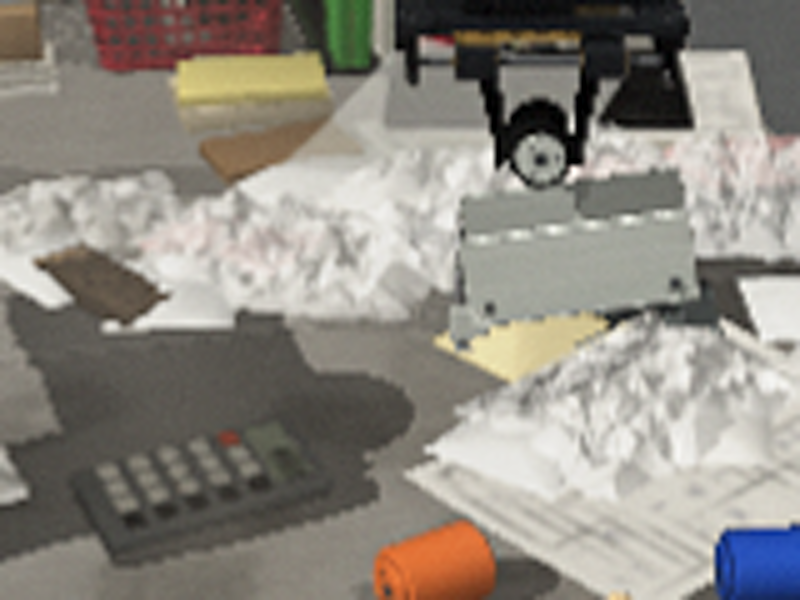

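```bash
python3 - <<'E'
from h import *
s=bot.read_state();t=np.array(s['position']);R=np.array(s['tcp_rot'])
c=t+[0,0,-.055];ax=R[:,1]*np.array([1,1,0]);pe=R[:,0]
for n,o in(('top',(170,170)),('side',(210,120))):
    p=vision.capture(n);k=9;im=cv2.resize(p['pixels'][o[1]:o[1]+60,o[0]:o[0]+70],None,fx=k,fy=k,interpolation=2)
    for e,r in((.03,.017),(-.03,.017),(.026,.023),(-.026,.023)):
        q=[c+ax*e+r*(pe*np.cos(t)+np.array([0,0,1])*np.sin(t)) for t in np.linspace(0,6.3,40)]
        cv2.polylines(im,[((proj(p,q)-o+.5)*k).astype(int)],True,(0,255,0),1)
    cv2.imwrite(f'pics/{n}10.png',im)
E
```

```text
(no output)
```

View pics/top10.png

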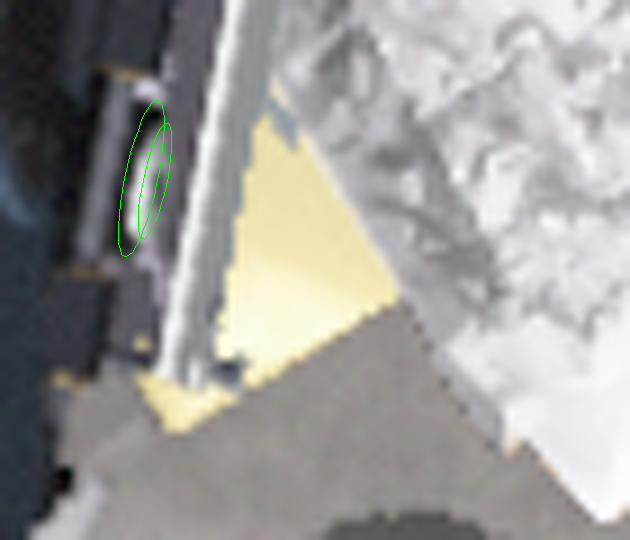

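View pics/side10.png

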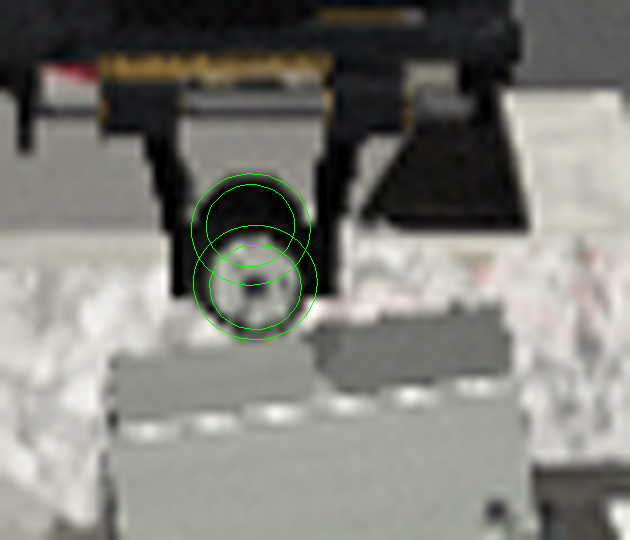

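Request:
play_rows([
  {"tx": 0.0004,"ty": 0.003,"tz": -0.01,"turn": -0.003},
  {"tx": 0,"ty": 0,"tz": -0.015,"turn": 0},
  {"tx": 0,"ty": 0,"tz": -0.015,"turn": 0},
  {"tx": 0,"ty": 0,"tz": -0.01,"turn": 0},
  {"tx": 0,"ty": 0,"tz": 0,"turn": 0},
  {"tx": 0,"ty": 0,"tz": 0,"turn": 0},
])

```text
time_s: 19.8
position: [0.5532, 0.1767, 0.1574]
tcp_rot: [[0.973, -0.23, -0.001], [-0.23, -0.973, -0.0], [-0.001, 0.0, -1.0]]
force: [-1.1, -0.2, -1.8]
opening: 0.524
```

```bash
python3 - <<'E'
from h import *
need(loc(CH,(-.036,0)),.115,-13.3)
for n,o in(('top',(160,150)),('side',(200,130))):
    p=vision.capture(n);k=9;im=cv2.resize(p['pixels'][o[1]:o[1]+65,o[0]:o[0]+80],None,fx=k,fy=k,interpolation=2)
    cv2.imwrite(f'pics/{n}11.png',im)
E
```

```text
t 19.8 pos [0.5532 0.1767 0.1574] yaw -13.29 F [-1.1 -0.2 -1.8] open 0.524
 need mm [ -0.7   1.6 -42.4] frac [-0.0009  0.002  -0.0529] turn deg -0.01 frac -0.0001
```

View pics/top11.png

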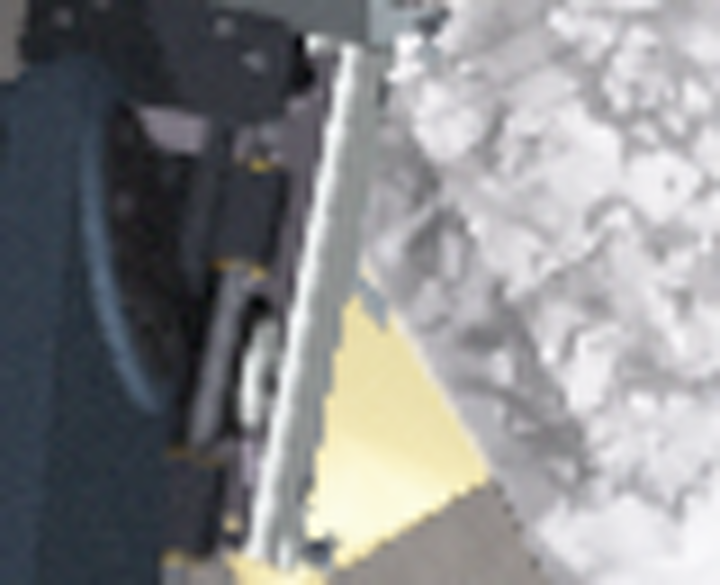

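View pics/side11.png

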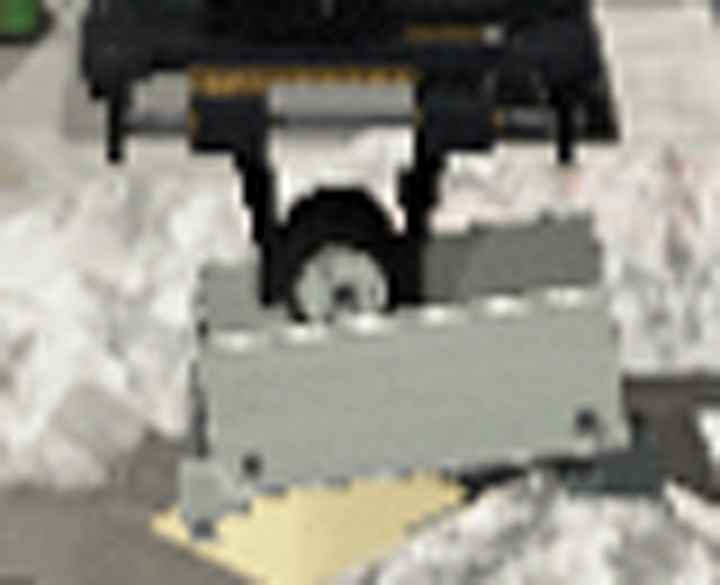

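Request:
play_rows([
  {"tx": -0.0005,"ty": 0.0015,"tz": -0.01,"turn": 0},
  {"tx": 0,"ty": 0,"tz": -0.01,"turn": 0},
  {"tx": 0,"ty": 0,"tz": -0.01,"turn": 0},
  {"tx": 0,"ty": 0,"tz": -0.01,"turn": 0},
  {"tx": 0,"ty": 0,"tz": -0.005,"turn": 0},
  {"tx": 0,"ty": 0,"tz": 0,"turn": 0},
  {"tx": 0,"ty": 0,"tz": 0,"turn": 0},
])

```text
time_s: 20.6
position: [0.553, 0.178, 0.1218]
tcp_rot: [[0.973, -0.23, -0.0], [-0.23, -0.973, 0.0], [-0.0, -0.0, -1.0]]
force: [0.6, -0.3, -2.6]
opening: 0.52
```

Request:
play_rows([
  {"tx": 0,"ty": 0,"tz": -0.002,"turn": 0},
  {"tx": 0,"ty": 0,"tz": 0,"turn": 0},
])

```text
time_s: 20.8
position: [0.553, 0.178, 0.1205]
tcp_rot: [[0.973, -0.23, 0.0], [-0.23, -0.973, 0.0], [0.0, -0.0, -1.0]]
force: [-0.5, -0.1, -2.3]
opening: 0.523
```

Request:
play_rows([
  {"tx": 0,"ty": 0,"tz": -0.0015,"turn": 0},
  {"tx": 0,"ty": 0,"tz": 0,"turn": 0},
])

```text
time_s: 21.0
position: [0.5529, 0.1779, 0.1192]
tcp_rot: [[0.973, -0.23, 0.0], [-0.23, -0.973, -0.0], [0.0, -0.0, -1.0]]
force: [-0.6, 0.6, -2.2]
opening: 0.52
```

Request:
play_rows([
  {"tx": 0,"ty": 0,"tz": -0.002,"turn": 0},
  {"tx": 0,"ty": 0,"tz": 0,"turn": 0},
])

```text
time_s: 21.2
position: [0.5528, 0.1779, 0.1174]
tcp_rot: [[0.973, -0.23, -0.0], [-0.23, -0.973, -0.0], [-0.0, 0.0, -1.0]]
force: [0.4, -0.4, -2.2]
opening: 0.519
```

Request:
play_rows([
  {"tx": 0,"ty": 0,"tz": -0.0015,"turn": 0},
  {"tx": 0,"ty": 0,"tz": 0,"turn": 0},
])

```text
time_s: 21.4
position: [0.5528, 0.1779, 0.1162]
tcp_rot: [[0.973, -0.23, -0.0], [-0.23, -0.973, -0.0], [-0.0, 0.0, -1.0]]
force: [-0.0, -0.6, -3.8]
opening: 0.522
```

Request:
play_rows([
  {"tx": 0,"ty": 0,"tz": -0.001,"turn": 0},
  {"tx": 0,"ty": 0,"tz": 0,"turn": 0},
])

```text
time_s: 21.6
position: [0.5529, 0.1779, 0.1154]
tcp_rot: [[0.973, -0.23, -0.0], [-0.23, -0.973, -0.0], [-0.0, 0.0, -1.0]]
force: [-0.2, 0.4, -3.0]
opening: 0.517
```

Request:
play_rows([
  {"tx": 0,"ty": 0,"tz": -0.001,"turn": 0},
  {"tx": 0,"ty": 0,"tz": 0,"turn": 0},
])

```text
time_s: 21.8
position: [0.553, 0.178, 0.1151]
tcp_rot: [[0.973, -0.23, 0.0], [-0.23, -0.973, 0.0], [0.0, -0.0, -1.0]]
force: [-0.0, 0.3, -0.1]
opening: 0.52
```

Request:
play_rows([
  {"tx": 0,"ty": 0,"tz": -0.001,"turn": 0},
  {"tx": 0,"ty": 0,"tz": 0,"turn": 0},
])

```text
time_s: 22.0
position: [0.553, 0.178, 0.115]
tcp_rot: [[0.973, -0.23, 0.0], [-0.23, -0.973, 0.0], [0.0, -0.0, -1.0]]
force: [-1.6, -0.1, 5.4]
opening: 0.519
```

Request:
play_rows([
  {"tx": 0,"ty": 0,"tz": 0.001,"turn": 0},
  {"tx": 0,"ty": 0,"tz": 0,"turn": 0},
  {"tx": 0,"ty": 0,"tz": 0,"turn": 0},
  {"tx": 0,"ty": 0,"tz": 0,"turn": 0},
], gripper=0.56)

```text
time_s: 22.4
position: [0.553, 0.178, 0.1146]
tcp_rot: [[0.973, -0.23, -0.0], [-0.23, -0.973, 0.0], [-0.0, -0.0, -1.0]]
force: [-0.7, -0.9, -0.2]
opening: 0.564
```

Request:
play_rows([
  {"tx": -0.0012,"ty": 0.0003,"tz": 0,"turn": 0},
  {"tx": -0.0012,"ty": 0.0003,"tz": 0,"turn": 0},
  {"tx": -0.0012,"ty": 0.0003,"tz": 0,"turn": 0},
  {"tx": 0,"ty": 0,"tz": 0,"turn": 0},
])

```text
time_s: 22.8
position: [0.5497, 0.1788, 0.1147]
tcp_rot: [[0.973, -0.23, -0.001], [-0.23, -0.973, -0.0], [-0.001, 0.0, -1.0]]
force: [-0.7, 0.3, 1.1]
opening: 0.556
```

```bash
python3 - <<'E'
from h import *
need(loc(CH,(-.039,0)),.115,-13.3)
for n,o in(('top',(160,150)),('side',(200,130))):
    p=vision.capture(n);k=9;im=cv2.resize(p['pixels'][o[1]:o[1]+65,o[0]:o[0]+80],None,fx=k,fy=k,interpolation=2)
    cv2.imwrite(f'pics/{n}12.png',im)
E
```

```text
t 22.8 pos [0.5497 0.1788 0.1147] yaw -13.28 F [-0.7  0.3  1.1] open 0.556
 need mm [-0.1  0.2  0.3] frac [-0.0002  0.0003  0.0004] turn deg -0.02 frac -0.0003
```

View pics/top12.png

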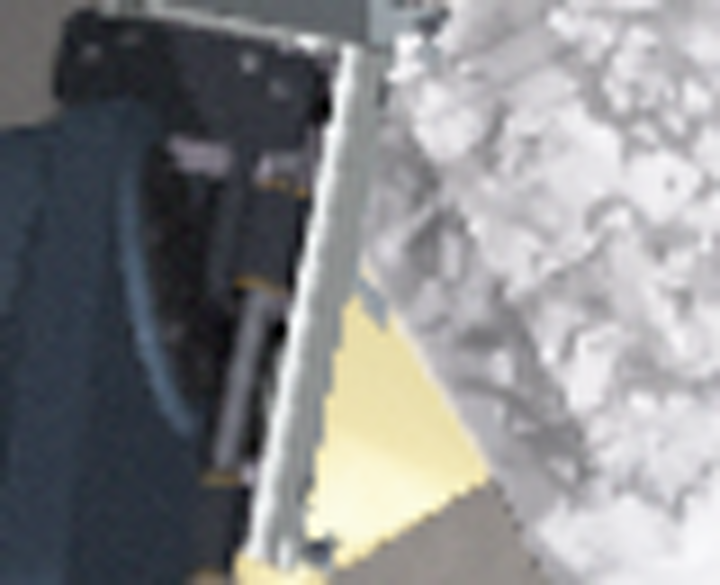

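View pics/side12.png

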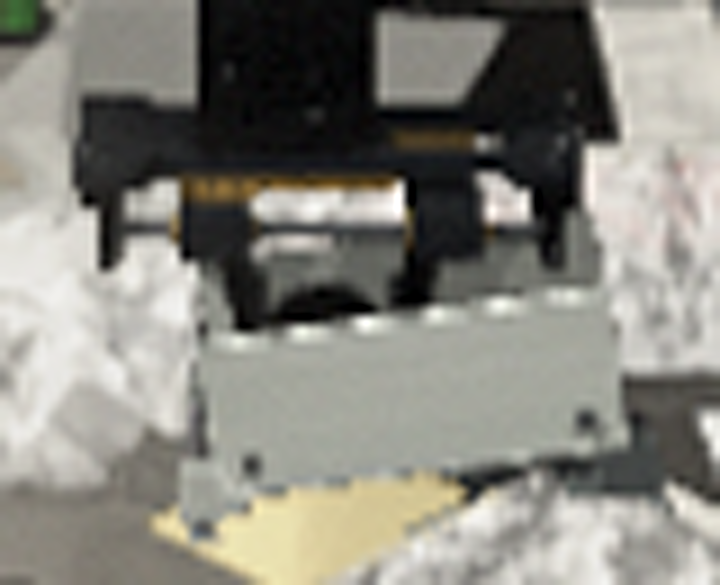

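Request:
play_rows([
  {"tx": 0,"ty": 0,"tz": 0.003,"turn": 0},
  {"tx": 0,"ty": 0,"tz": 0.003,"turn": 0},
  {"tx": 0,"ty": 0,"tz": 0.003,"turn": 0},
  {"tx": 0,"ty": 0,"tz": 0.003,"turn": 0},
  {"tx": 0,"ty": 0,"tz": 0.002,"turn": 0},
  {"tx": 0,"ty": 0,"tz": 0.002,"turn": 0},
  {"tx": 0,"ty": 0,"tz": 0.002,"turn": 0},
  {"tx": 0,"ty": 0,"tz": 0.002,"turn": 0},
  {"tx": 0,"ty": 0,"tz": 0.002,"turn": 0},
  {"tx": 0,"ty": 0,"tz": 0.002,"turn": 0},
])

```text
time_s: 23.9
position: [0.55, 0.1787, 0.134]
tcp_rot: [[0.973, -0.23, -0.0], [-0.23, -0.973, -0.0], [-0.0, 0.0, -1.0]]
force: [-0.1, -1.1, 0.1]
opening: 0.559
```

Request:
play_rows([
  {"tx": 0,"ty": 0,"tz": 0.002,"turn": 0},
  {"tx": 0,"ty": 0,"tz": 0.002,"turn": 0},
  {"tx": 0,"ty": 0,"tz": 0.002,"turn": 0},
  {"tx": 0,"ty": 0,"tz": 0.002,"turn": 0},
  {"tx": 0,"ty": 0,"tz": 0.002,"turn": 0},
  {"tx": 0,"ty": 0,"tz": 0.002,"turn": 0},
  {"tx": 0,"ty": 0,"tz": 0.002,"turn": 0},
  {"tx": 0,"ty": 0,"tz": 0.002,"turn": 0},
  {"tx": 0,"ty": 0,"tz": 0.002,"turn": 0},
  {"tx": 0,"ty": 0,"tz": 0.002,"turn": 0},
])

```text
time_s: 24.9
position: [0.5501, 0.1786, 0.1501]
tcp_rot: [[0.973, -0.23, 0.0], [-0.23, -0.973, 0.0], [0.0, -0.0, -1.0]]
force: [-0.3, -0.4, -0.2]
opening: 0.558
```

Request:
play_rows([
  {"tx": 0,"ty": 0,"tz": 0.004,"turn": 0},
  {"tx": 0,"ty": 0,"tz": 0.004,"turn": 0},
  {"tx": 0,"ty": 0,"tz": 0.01,"turn": 0},
  {"tx": 0,"ty": 0,"tz": 0.03,"turn": 0},
  {"tx": 0,"ty": 0,"tz": 0.04,"turn": 0},
  {"tx": 0,"ty": 0,"tz": 0.04,"turn": 0},
  {"tx": 0,"ty": -0.03,"tz": 0,"turn": 0},
  {"tx": 0,"ty": -0.04,"tz": 0,"turn": 0},
  {"tx": 0,"ty": -0.04,"tz": 0,"turn": 0},
  {"tx": 0,"ty": -0.04,"tz": 0,"turn": 0},
])

```text
time_s: 25.9
position: [0.55, 0.0577, 0.2532]
tcp_rot: [[0.973, -0.229, 0.001], [-0.229, -0.973, -0.0], [0.001, -0.0, -1.0]]
force: [0.8, 0.5, 0.7]
opening: 0.558
```

Request:
play_rows([
  {"tx": -0.02,"ty": -0.04,"tz": 0,"turn": 0},
  {"tx": -0.02,"ty": -0.04,"tz": 0,"turn": 0},
  {"tx": -0.02,"ty": -0.04,"tz": 0,"turn": 0},
  {"tx": -0.02,"ty": -0.04,"tz": 0,"turn": 0},
  {"tx": 0,"ty": -0.04,"tz": 0,"turn": 0},
  {"tx": 0,"ty": -0.04,"tz": 0,"turn": 0},
  {"tx": 0,"ty": -0.04,"tz": 0,"turn": 0},
  {"tx": 0,"ty": 0,"tz": 0,"turn": 0},
])

```text
time_s: 26.7
position: [0.487, -0.1693, 0.2533]
tcp_rot: [[0.972, -0.234, 0.003], [-0.234, -0.972, -0.003], [0.004, 0.002, -1.0]]
force: [0.6, -0.2, 0.3]
opening: 0.556
```

```bash
python3 - <<'E'
from h import *
need((.45,-.2),.2,-13.3)
for n,o in(('top',(140,140)),('side',(190,130))):
    p=vision.capture(n);k=7;im=cv2.resize(p['pixels'][o[1]:o[1]+85,o[0]:o[0]+100],None,fx=k,fy=k,interpolation=2)
    a=np.radians(CH[2]);c=np.r_[loc(CH,(-.064,0)),.056];ax=np.array([-np.sin(a),np.cos(a),0]);pe=np.array([np.cos(a),np.sin(a),0])
    cv2.imwrite(f'pics/{n}13.png',im)
    for e,r in((.03,.017),(-.03,.017),(.026,.023),(-.026,.023)):
        q=[c+ax*e+r*(pe*np.cos(t)+np.array([0,0,1])*np.sin(t)) for t in np.linspace(0,6.3,40)]
        cv2.polylines(im,[((proj(p,q)-o+.5)*k).astype(int)],True,(0,255,0),1)
    cv2.imwrite(f'pics/{n}13o.png',im)
    print([(np.round(np.array(r['at'])*[512,384],1).tolist(),round(r['confidence'],2)) for r in nets.look_for(p,'roller')], [(np.round(np.array(r['at'])*[512,384],1).tolist(),round(r['confidence'],2)) for q in('tape_roll','glue_stick') for r in nets.look_for(p,q)])
E
```

```text
t 26.7 pos [ 0.487  -0.1693  0.2533] yaw -13.53 F [ 0.6 -0.2  0.3] open 0.556
 need mm [-37.  -30.7 -53.3] frac [-0.0462 -0.0383 -0.0666] turn deg 0.23 frac 0.0038
[([287.1, 229.8], 0.62), ([306.0, 172.1], 0.59), ([180.8, 201.1], 0.56)] [([262.7, 118.6], 0.95)]
[([217.8, 233.5], 0.77), ([281.5, 230.8], 0.55), ([307.9, 207.7], 0.26)] [([306.5, 206.3], 0.58), ([243.2, 176.9], 0.24), ([327.8, 226.7], 0.61)]
```

View pics/top13o.png

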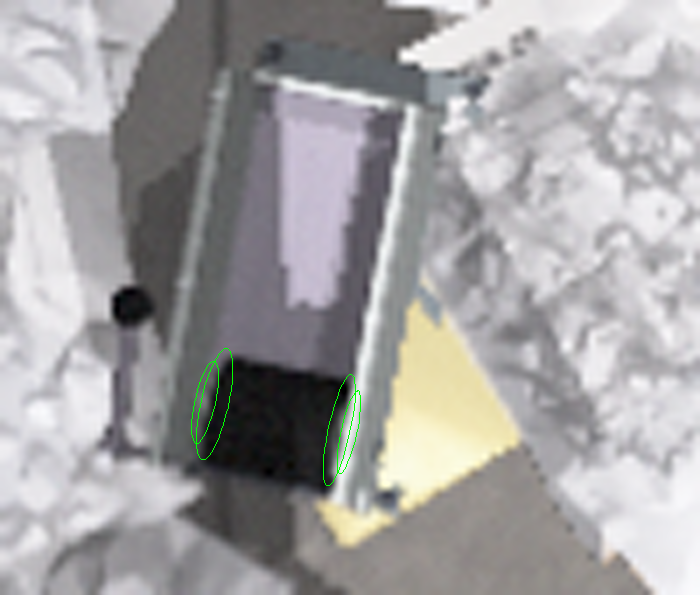

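View pics/top13.png

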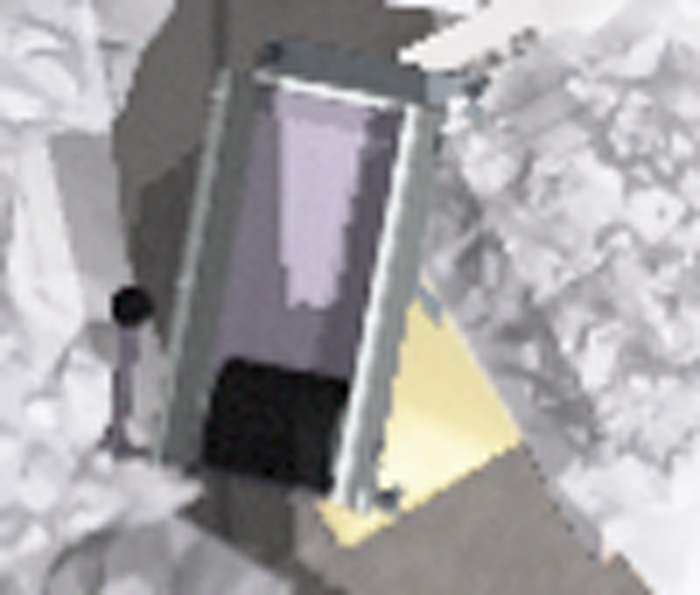

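View pics/side13.png

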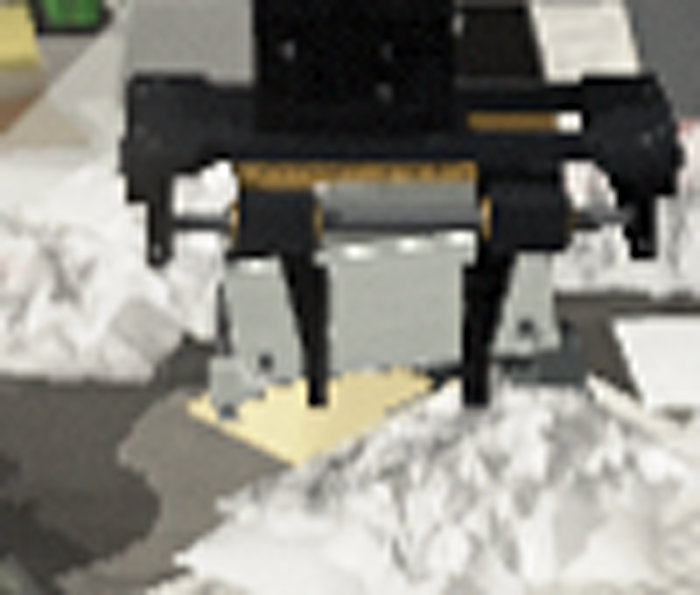

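```bash
python3 - <<'E'
from h import *
p=vision.capture('top');a=cv2.imread('pics/top0.png')
d=cv2.absdiff(a,p['pixels']).max(2); print('tape diff',d[110:135,246:268].mean(),'glue diff',d[120:140,306:322].mean())
im=p['pixels'][175:225,150:205]; b=cv2.imread('pics/top13.png'); print('dark px centre',np.argwhere(cv2.cvtColor(im,6)<25).mean(0))
print(bot.hand_in())
E
```

```text
tape diff 25.096363636363638 glue diff 19.78125
dark px centre [22.7486911  25.72251309]
the job is handed in; nothing more can be done
None
```

The job is done and handed in at about 27 s of the 72 s allowed; no verdict came back.

**What I did**
- **Flap:** I pushed the lever knob past its snap point with the closed fingers. It now lies at its far stop.
- **Roller:** I picked the black roller, not the blue or orange one. I took it out of the cradle by its ends and set it down on the bare table. I let go there, and two pictures showed it lying still. I then took it again by its round sides and lowered it onto the chute bed.
- **Release:** With the finger between roller and flap, I couldn't let go at the final spot. I released it about 25 mm up the slope and raised the finger slowly, meaning it to ease the last bit of roll onto the flap. I didn't watch that part by camera.

**Last checks**
- **Roller and lever:** The final top view shows the roller between the cheeks, matching the outline of its expected loaded position. The knob is in its flap-up position, and the gripper is well clear. The side view couldn't confirm this, because the gripper was in front of the chute.
- **Contact forces:** The highest force I read was about 5 N, though I only read it at the end of each move.
- **Tape roll and glue stick:** In the side view both were found within a pixel of where they started. The top view is less clear:
  - The tape roll was reported about 3 pixels off.
  - The glue stick wasn't detected there, before or after.
  - A raw comparison of before and after pictures showed differences around both, which I put down to changed arm shadows. I didn't view that last picture.

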